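# Put the finished goods on their display stands

## Task

Put the loose finished goods from the front of the bench on their stall displays: the two soap bars flat on the sloped slatted stand, one squarely on top of the other, long sides along the stop and both snug against it; the two amber dropper bottles upright in the holes of the wooden block, one to a hole, right down; and the salve pot flat in the empty round well of the low tray. Leave the squat bottle and the pigment jar where they stand.

Things in the scene. Friction and masses are not known exactly. Their poses are not given: they have to be found in the camera images.
- bar_a: Cream coloured rectangular soap bar, 42 (x) x 63 (y) x 26 (z) mm, about 110 g, lying flat on the table at the start. Origin: centre of its underside; z up, y along its long side. The two loose bars are alike; either may lie on top. Beware: a fixed broom handle leans over the table's front edge on the right, its tip 0.38 m ahead, 0.20 m to the right and 0.29 m up.
- bar_b: Cream coloured rectangular soap bar, 42 (x) x 63 (y) x 26 (z) mm, about 110 g, lying flat on the table at the start. Origin: centre of its underside; z up, y along its long side. The two loose bars are alike; either may lie on top.
- dropper_a: Amber glass dropper bottle with black rubber teat, round body 33 mm across and 70 mm tall, 102 mm tall over the teat (neck 24 mm, teat 13 mm across), about 70 g, standing upright. Origin: centre of its underside, z up. The two loose dropper bottles are interchangeable; a few others at the back of the bench belong to the room.
- dropper_b: Amber glass dropper bottle with black rubber teat, round body 33 mm across and 70 mm tall, 102 mm tall over the teat (neck 24 mm, teat 13 mm across), about 70 g, standing upright. Origin: centre of its underside, z up. The two loose dropper bottles are interchangeable; a few others at the back of the bench belong to the room.
- pot: Low round salve pot, white with a light-brown lid, 65 mm across and 29 mm tall, about 66 g, standing on the table. Origin: centre of its underside, z up. (An identical pot already sits, fixed, in the pot tray.)
- soap_bed: Sloped slatted bed, 140 (y) x 92 (x) mm, of the fixed light-wood soap stand, rising 20 degrees away from the robot. At its low end, robot's side, a stop 9 mm thick rises 40 mm square to the bed. Origin: middle of the line where stop and bed surface meet, 30 mm above the table; x up the slope, y along the stop, z square out of the bed. No side walls; soap does not slide down it by itself.
- bottle_block: Wooden bottle block, 64 (x) x 130 (y) x 34 (z) mm, fixed to the table, with two round blind holes 46 mm in diameter and 26 mm deep, floor 8 mm above the underside, no lead-in bevel, centred at y = -30 mm and y = +30 mm, x = 0. Origin: centre of its underside, z up.
- pot_tray: Low wooden pot tray, 94 (x) x 176 (y) x 16 (z) mm, fixed to the table, with two round wells 78 mm in diameter and 8 mm deep (floor 8 mm above the underside). The well at y = -41.5 mm already holds a salve pot; the well at y = +41.5 mm, x = 0, is empty. Origin: centre of its underside, z up.
- squat_bottle: Bystander: small squat bottle, mauve below with a tall black cap, 31 mm across and 79 mm tall, loose. Origin: centre of its underside. Not to be moved.
- pigment_jar: Bystander: clear glass jar with a gold lid, 67 mm across and 85 mm tall, loose. Origin: centre of its underside. Not to be moved.
There are look-alikes about, which are no part of the job. What is shaped like the dropper_b but purple is not meant.

How it is judged:
At the end, for the whole second after the job is handed in: Bars stacked flat on the bed (0.12 rad), centres 16-30 mm from the stop, turned < 0.25 rad, < 15 mm apart along it; droppers one per hole, upright (0.1 rad), < 5 mm off its floor; pot level in the empty well, < 12 mm off centre, < 3.5 mm off its floor; all at rest (x of bar_a in the frame of soap_bed between 0.016 and 0.03 m and y of bar_a in the frame of soap_bed between -0.042 and 0.042 m and angle between the z axis of each of bar_a, bar_b and the z axis of soap_bed, either way round below 0.12 rad and angle between the y axis of each of bar_a, bar_b and the y axis of soap_bed, either way round below 0.25 rad and x of bar_b in the frame of soap_bed between 0.016 and 0.03 m and y of bar_b in the frame of soap_bed between -0.042 and 0.042 m and ((z of bar_a in the frame of soap_bed between 0.02 and 0.032 m and z of bar_b in the frame of soap_bed between -0.006 and 0.006 m) or (z of bar_b in the frame of soap_bed between 0.02 and 0.032 m and z of bar_a in the frame of soap_bed between -0.006 and 0.006 m)) and y of bar_b in the frame of bar_a between -0.015 and 0.015 m and (y of dropper_a in the frame of bottle_block between -0.042 and -0.018 m or y of dropper_a in the frame of bottle_block between 0.018 and 0.042 m) and x of dropper_a in the frame of bottle_block between -0.012 and 0.012 m and z of dropper_a in the frame of bottle_block between 0 and 0.013 m and angle between each of dropper_a, dropper_b's own z axis and vertical below 0.1 rad and (y of dropper_b in the frame of bottle_block between -0.042 and -0.018 m or y of dropper_b in the frame of bottle_block between 0.018 and 0.042 m) and x of dropper_b in the frame of bottle_block between -0.012 and 0.012 m and z of dropper_b in the frame of bottle_block between 0 and 0.013 m and x of pot in the frame of pot_tray between -0.012 and 0.012 m and y of pot in the frame of pot_tray between 0.0295 and 0.0535 m and z of pot in the frame of pot_tray between 0.004 and 0.0115 m and angle between pot's own z axis and vertical below 0.08 rad and linear speed of each of bar_a, bar_b, dropper_a, dropper_b, pot below 0.02 m/s and angular speed of each of bar_a, bar_b, dropper_a, dropper_b, pot below 0.2 rad/s); the robot touches nothing.
It fails at once if the squat bottle was shifted by more than 15 mm or tipped over (distance of squat_bottle from where it was at the start of the episode above 0.015 m or angle between squat_bottle's own z axis and vertical above 0.3 rad).
It fails at once if the pigment jar was shifted by more than 15 mm or tipped over (distance of pigment_jar from where it was at the start of the episode above 0.015 m or angle between pigment_jar's own z axis and vertical above 0.3 rad).
It also fails if it takes over 122 s, if anything falls off the work surface, if the arm or the gripper's body presses on something with over 40 N, if the wrist force passes 120 N, or if a joint passes its speed limit or range.

## Robot

A 6-joint arm with a two-finger parallel gripper is mounted at the origin on a cart in front of the work surface, level with it; the furniture and walls round the work are solid. World frame = base frame: x ahead of the robot, y to its left, z up, the work surface at z = 0. Lengths are in m, angles in rad, forces in N, time in s.
With the tool pointing down it reaches from about 0.375 to 0.975 m from the base axis. Payload 3.8 kg.
Tool frame: the origin (TCP) lies midway between the tips of the shut fingers; the grasp point (between the pads) lies 19 mm behind it; z points along the fingers, y is the line along which they close (so a half turn about z gives the same grasp; the last joint's range is limited). The gripper opens to 85 mm and grips with 20 to 120 N. Pads are 22 mm wide; open, the fingers measure 114 mm over their backs; the gripper's body (76 mm by 85 mm) begins 54 mm behind the grasp point. The pads swing forward as they close: fully open they stand 13 mm farther back than shut.
Start: joints at [-1.317, 0.264, 1.604, -0, 1.274, -0.037], TCP at [0.194, -0.647, 0.231] pointing down, gripper open.
Joint ranges: [-2.63, 2.63], [-0.94, 2.18], [0.31, 2.57], [-1.31, 4.45], [0, 2.66], [-2.55, 2.55]. Speed limits (rad/s): [2.57, 2.57, 3.14, 3.14, 3.14, 3.14].

## Interface

Orientations are given as a rotation vector (axis times angle).
In Python, from workcell import bot, cams gives the robot as it stands.
- The arm moves only by the tool play_rows, never from a script. Its argument "rows" is a list of rows, each a list of 2 entries, a list of its own where there are three numbers: the shift along the tool's x, y, z scaled (see below), then the turn, a rotation vector about the tool's x, y, z scaled (see below). A call has 1 to 20 rows; each row is the pose to reach, as a shift and turn from the pose commanded when the call began, along the tool's axes at that moment; what a row does not reach only later rows make up. The controller multiplies each number of a shift by 250 mm and each number of a turn by 45 degrees. A row lasts 1/12 s, in which the tool goes at most 41.7 mm and 7.16 degrees, less where a joint would pass 70% of its speed; a pose out of reach is approached as far as the arm can. A call with a number of a shift or a turn outside -1 to 1 is refused whole. A call with a gripper value outside its range is refused whole. "claw" is the opening, from -1 (shut) to 1 (fully open), set as the call begins (left out, the last holds). The fingers move at their own pace and stop on an object; "newtons" is the grip in N (left out, the last holds). Time passes only in rows, so rows that repeat a pose let the fingers close. It gives the time, the measured TCP pose, the force, the opening and the grip force at its end, in the units of the state.
- bot.read_state(): the state, without advancing time (a new reading comes with each control period).
- cams.read_camera(name): name is "side" or "top"; returns a dict with "image" (400x640x3 uint8, red, green, blue), "K" (3x3 intrinsics, pixels), "T" (4x4, takes a point from camera to world coordinates). Camera axes: x right, y down, z forward; pixel columns grow to the right and rows downward; lengths in m; the calibration is good to about 2 mm. A picture is of the moment at which its call begins. There is no depth.
- bot.finish_job(): hands the job in; it is judged then, once.
The state is a dict: "time": time; "q": joint angles; "joint_vel": joint speeds; "joint_torque": joint torques, N m; "tool_pos": TCP position; "tcp_rot": TCP orientation; "wrist_force": force on the tool from outside, world axes, zero at the start; "torque": the same for the moment, N m; "width": opening from 0.0 (shut) to 1.0 (fully open); "grip_force": force on a finger pad.
Only numpy, scipy, OpenCV 4.12 (cv2) and the standard library are available. Lean on these libraries where they do the work, as an engineer would, in place of code of your own. Each camera call takes 0.05 s, during which the arm holds its last target. There are 200 camera calls.

## Working session

There is one attempt and no reset: what is moved stays moved. The work goes in short steps, Python scripts to look and compute and a tool call to move; the robot and the scene stay as the last step left them, time stands still between calls to the robot, and variables do not carry over. Pictures are saved under pics/ and viewed, at most 14 in all, crops included, and the job is handed in when it is done.

Besides the shell and the picture viewer there is one more tool, called after ">>>" in YAML: its name, and indented under it one key for each argument. play_rows: Moves the arm, as the interface text tells. Its arguments: {"type":"object","properties":{"rows":{"type":"array","items":{"type":"array"}},"claw":{"type":"number"},"newtons":{"type":"number"}},"required":["rows"]}

```bash
mkdir -p pics; python3 - <<'E'
from workcell import bot,cams
import cv2,numpy as np
s=bot.read_state();print({k:np.round(v,3) for k,v in s.items()})
for n in("side","top"):
    c=cams.read_camera(n);cv2.imwrite(f"pics/{n}0.png",c["image"][:,:,::-1]);print(n,c["K"].round(1).tolist(),c["T"].round(3).tolist())
E
```

```text
{'time': np.float64(0.0), 'q': array([-1.317,  0.265,  1.605, -0.   ,  1.274, -0.037]), 'joint_vel': array([-0.001, -0.   ,  0.001, -0.001, -0.001, -0.   ]), 'joint_torque': array([ 1.0000e-03, -5.1511e+01, -3.6731e+01,  0.0000e+00,  1.3000e-02,
        0.0000e+00]), 'tool_pos': array([ 0.193, -0.646,  0.23 ]), 'tcp_rot': array([-3.106, -0.455,  0.   ]), 'wrist_force': array([ 0.117,  0.167, -0.074]), 'torque': array([ 0.014,  0.012, -0.039]), 'grip_force': np.float64(0.0), 'width': np.float64(0.998)}
side [[411.3, 0.0, 313.0], [0.0, 411.3, 202.0], [0.0, 0.0, 1.0]] [[0.852, -0.316, 0.418, 0.171], [-0.524, -0.51, 0.682, -0.504], [-0.002, -0.8, -0.6, 0.571], [0.0, 0.0, 0.0, 1.0]]
top [[396.7, 0.0, 318.1], [0.0, 396.7, 199.4], [0.0, 0.0, 1.0]] [[-0.053, -0.978, 0.203, 0.337], [-0.999, 0.052, -0.009, 0.08], [-0.001, -0.203, -0.979, 0.925], [0.0, 0.0, 0.0, 1.0]]
```

View pics/top0.png

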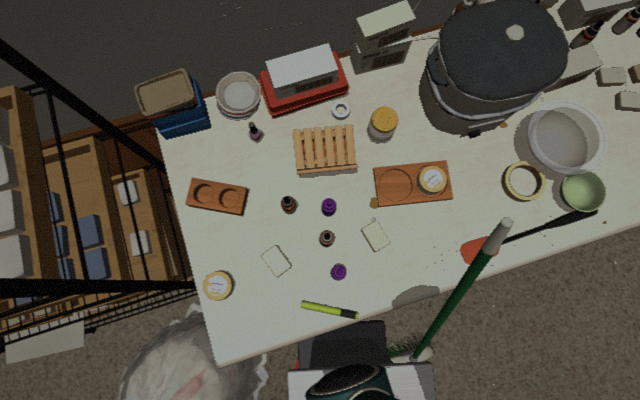

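View pics/side0.png

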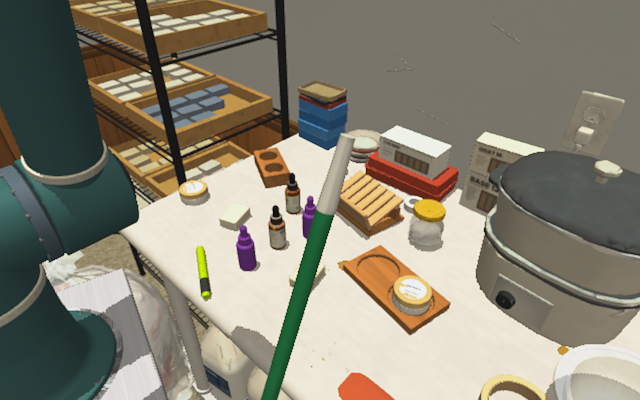

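The top view shows the pot at (218,285), bars at (276,261) and (375,236), amber droppers at (289,204) and (326,238), and purple decoys at (329,206) and (338,271). The fixtures are the block at (217,196), the stand at (325,148) and the tray at (412,184). I'll enlarge both views.

```bash
python3 - <<'E'
import cv2
for n,(x0,y0) in {"side":(160,140),"top":(180,105)}.items():
    im=cv2.imread(f"pics/{n}0.png")[y0:y0+200,x0:x0+266]
    im=cv2.resize(im,None,fx=3,fy=3,interpolation=cv2.INTER_CUBIC)
    im=cv2.convertScaleAbs(im,alpha=1.3 if n=="top" else 1.1)
    for i in range(0,266,20):
        cv2.putText(im,str(x0+i),(3*i,8),0,.3,(0,0,255),1);cv2.line(im,(3*i,10),(3*i,16),(0,0,255),1)
    for j in range(0,200,20):
        cv2.putText(im,str(y0+j),(0,3*j+4),0,.3,(0,0,255),1);cv2.line(im,(22,3*j),(28,3*j),(0,0,255),1)
    cv2.imwrite(f"pics/{n}0c.png",im)
E
```

```text
(no output)
```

View pics/side0c.png

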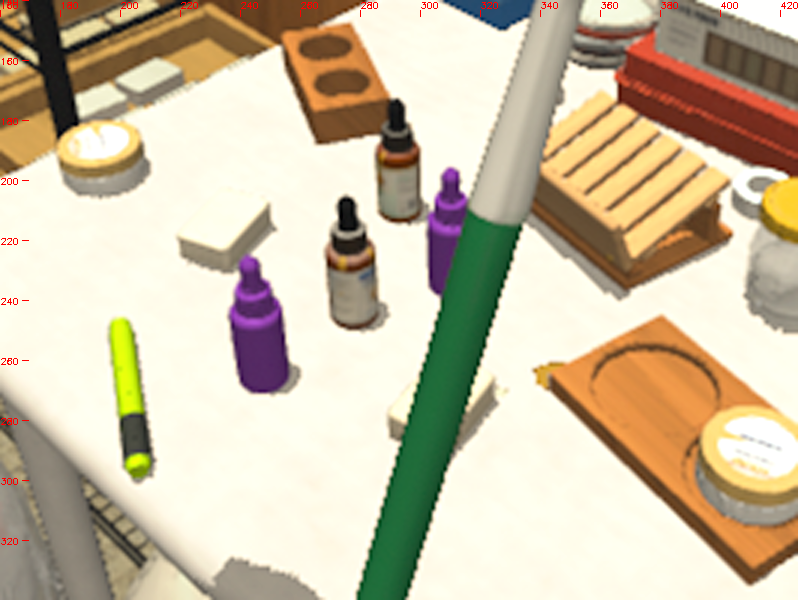

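View pics/top0c.png

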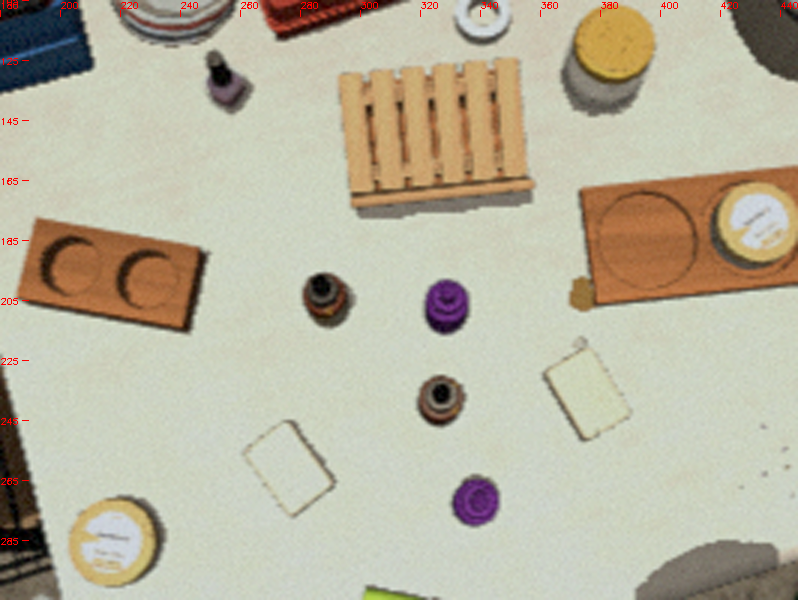

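Both crops give clean edges. In crop pixels, the side view has droppers with teats at (397,103) and (347,200), and the tray well at (655,386). The top view has the stop along (351,200)-(533,186). Next I triangulate, fit the models and overlay them to check.

```bash
cat > h.py <<'E'
import numpy as np,cv2
from scipy.spatial.transform import Rotation as R
from workcell import bot,cams
C={n:cams.read_camera(n) for n in("side","top")}
def ray(n,uv):
    c=C[n];d=c["T"][:3,:3]@np.linalg.solve(c["K"],[uv[0],uv[1],1.]);return c["T"][:3,3],d
def onz(n,uv,z):
    o,d=ray(n,uv);return o+d*(z-o[2])/d[2]
def tri(s,t):
    A=[];b=[];L=[]
    for n,p in(("side",s),("top",t)):
        o,d=ray(n,p);d=d/np.linalg.norm(d);P=np.eye(3)-np.outer(d,d);A.append(P);b.append(P@o);L.append((P,o))
    x=np.linalg.lstsq(np.vstack(A),np.hstack(b),rcond=None)[0]
    return x,[np.linalg.norm(P@(x-o))*1e3 for P,o in L]
def proj(n,X):
    c=C[n];T=np.linalg.inv(c["T"]);p=(T[:3,:3]@np.asarray(X).T).T+T[:3,3];q=(c["K"]@p.T).T;return q[:,:2]/q[:,2:]
E
cat > m.py <<'E'
from h import *
S=lambda x,y:(160+x/3,140+y/3)
T=lambda x,y:(180+x/3,105+y/3)
for n,s,t in[("teat1",(397,103),(321,281)),("teat2",(347,200),(441,391)),("pot",(101,146),(113,541)),("hole1",(325,47),(71,267)),("hole2",(343,83),(150,280)),("well",(655,386),(648,240)),("bar1 R corner",(270,205),(334,484)),("bar2 R corner",(494,380),(632,411))]:
    x,e=tri(S(*s),T(*t));print(n,x.round(4),np.round(e,1))
print("d base", onz("side",S(400,213),0).round(4),onz("side",S(356,320),0).round(4))
for n,P in[("bar1",[(291,420),(334,484),(293,516),(243,457)]),("bar2",[(588,346),(632,411),(585,440),(543,376)])]:
    X=np.array([onz("top",T(*p),.026) for p in P]);print(n,X.mean(0).round(4),np.linalg.norm(np.diff(X,axis=0),axis=1).round(4),[round(np.degrees(np.arctan2(*(X[j]-X[i])[1::-1])),1) for i,j in((0,1),(3,2))])
for n,P,z in[("block",[(37,218),(204,249),(187,330),(18,300)],.034)]:
    X=np.array([onz("top",T(*p),z) for p in P]);print(n,X.mean(0).round(4),np.linalg.norm(np.diff(X,axis=0),axis=1).round(4))
print("holes",onz("top",T(71,267),.034),onz("top",T(150,280),.034),"well",onz("top",T(648,240),.016),"pot",onz("top",T(113,541),.029))
a=onz("top",T(351,199),.0661);b=onz("top",T(533,185),.0661);print("stop",a.round(4),b.round(4),np.linalg.norm(a-b),np.degrees(np.arctan2(*(a-b)[1::-1])))
for n,uv in(("squat",(253,130)),("jar",(385,119))):print(n,onz("top",uv,.08))
print("jar",tri(S(790,207),T(616,42)))
E
python3 m.py
```

```text
teat1 [0.5134 0.1376 0.0986] [0.7 0.7]
teat2 [0.4314 0.0569 0.0987] [1.3 1.3]
pot [0.3418 0.3029 0.0267] [1.6 1.6]
hole1 [0.549  0.3326 0.0351] [1.8 1.8]
hole2 [0.5353 0.2721 0.0359] [1.6 1.6]
well [ 0.5499 -0.1139  0.0187] [1. 1.]
bar1 R corner [0.3894 0.1304 0.0606] [18.7 18.7]
bar2 R corner [ 0.4286 -0.0885  0.0627] [17.7 17.7]
d base [0.5137 0.1388 0.    ] [0.4312 0.0527 0.    ]
bar1 [0.3859 0.1712 0.026 ] [0.0579 0.0381 0.0579] [np.float64(-148.2), np.float64(-141.5)]
bar2 [ 0.431  -0.0548  0.026 ] [0.0588 0.0421 0.0571] [np.float64(-150.4), np.float64(-150.8)]
block [0.5405 0.3026 0.034 ] [0.1324 0.064  0.1318]
holes [0.54753792 0.33344491 0.034     ] [0.53414418 0.27301658 0.034     ] well [ 0.54961655 -0.11402634  0.016     ] pot [0.34026243 0.30277014 0.029     ]
stop [0.581  0.1155 0.0661] [ 0.5847 -0.0212  0.0661] 0.1367184818442066 91.53051997599462
squat [0.6789263  0.21000465 0.08      ]
jar [ 0.68949714 -0.08967777  0.08      ]
jar (array([ 0.68137553, -0.08612947,  0.08785167]), [np.float64(5.008688769210127), np.float64(5.008688769209053)])
```

```bash
cat > ov.py <<'E'
from h import *
def box(T,x,y,z): 
    P=np.array([[a,b,c] for c in z for a,b in((x[0],y[0]),(x[1],y[0]),(x[1],y[1]),(x[0],y[1]))]);P=(T[0]@P.T).T+T[1]
    return [P[:4],P[4:]]+[P[[i,i+4]] for i in range(4)]
def circ(c,r,z): t=np.linspace(0,2*np.pi,40);return [np.c_[c[0]+r*np.cos(t),c[1]+r*np.sin(t),0*t+z]]
rz=lambda d:R.from_euler("z",d,degrees=True).as_matrix()
bed=(rz(1.5)@R.from_euler("y",-20,degrees=True).as_matrix(),np.array([.601,.047,.03]))
L=box(bed,(0,.092),(-.07,.07),(0,0))+box(bed,(-.009,0),(-.07,.07),(0,.04))
for p,d in((( .3859,.1712,0),33.5),((.431,-.0548,0),29.5)): L+=box((rz(d),np.array(p)),(-.021,.021),(-.0315,.0315),(0,.026))
for c in((.5136,.138),(.4313,.0555)): L+=circ(c,.0165,0)+circ(c,.0065,.102)
L+=circ((.3405,.3028),.0325,.029)+circ((.3405,.3028),.0325,0)
L+=circ((.5482,.333),.023,.034)+circ((.5347,.2727),.023,.034)+circ((.5497,-.114),.039,.016)
for n,(x0,y0) in {"side":(160,140),"top":(180,105)}.items():
    im=C[n]["image"][y0:y0+200,x0:x0+266,::-1]
    im=cv2.resize(im,None,fx=3,fy=3,interpolation=cv2.INTER_CUBIC)
    for l in L: cv2.polylines(im,[np.int32(((proj(n,l)-[x0,y0])*3+1).round())],len(l)>2,(255,0,0),1,cv2.LINE_AA)
    cv2.imwrite(f"pics/{n}_ov.png",im)
E
python3 ov.py
```

```text
(no output)
```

View pics/side_ov.png

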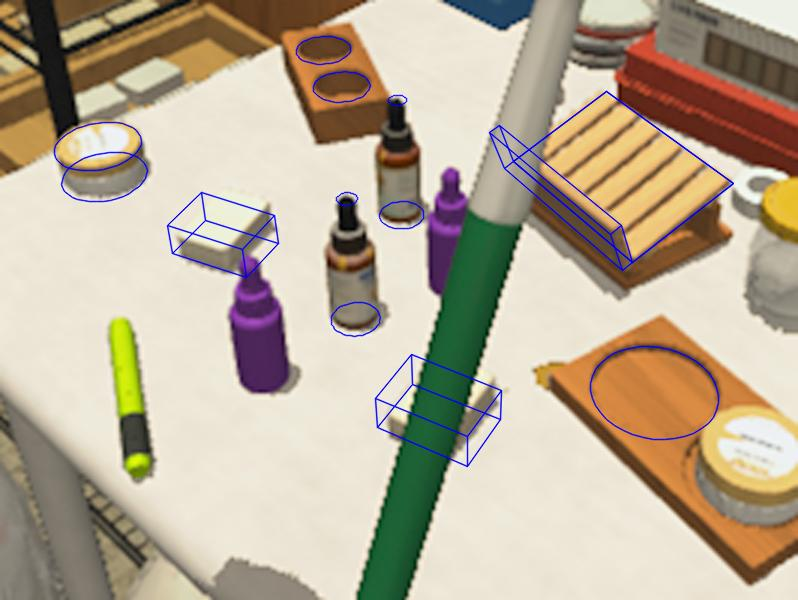

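View pics/top_ov.png

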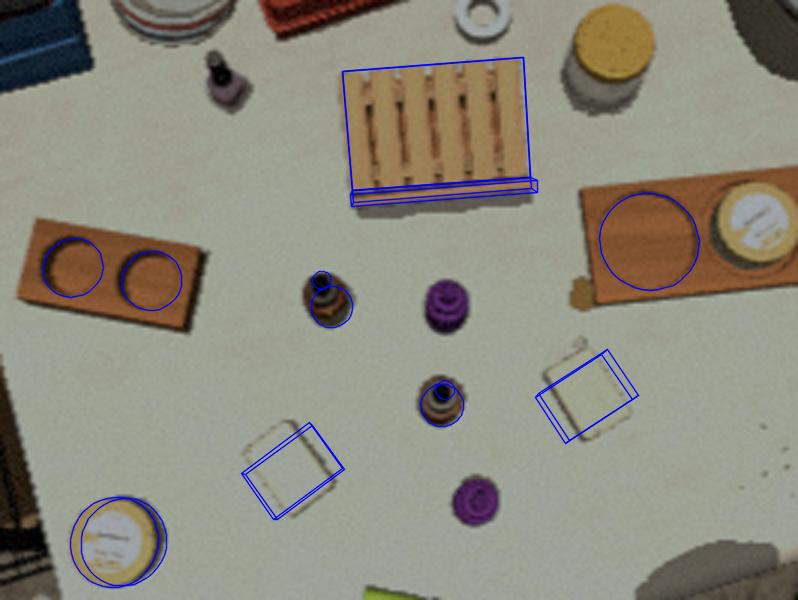

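The bed, holes, well and droppers fit within about 2 mm. The two bars were drawn a quarter turn out, since their long axes point about 33° from x. I'll redo the bars in close-up and add a move planner.

```bash
cat > bars.py <<'E'
from ov import *
rows=[]
for p,d in(((.386,.171,0),-56.5),((.431,-.0548,0),-60.5)):
    r=[]
    for n in("top","side"):
        c=proj(n,[np.array(p)+[0,0,.013]])[0].round().astype(int)-22;z=6
        im=C[n]["image"][c[1]:c[1]+44,c[0]:c[0]+44,::-1]
        im=cv2.normalize(im,None,0,255,cv2.NORM_MINMAX);im=cv2.resize(im,None,fx=z,fy=z,interpolation=cv2.INTER_CUBIC)
        o=im.copy()
        for l in box((rz(d),np.array(p)),(-.021,.021),(-.0315,.0315),(0,.026)): cv2.polylines(o,[np.int32(((proj(n,l)-c+.5)*z).round())],len(l)>2,(255,0,0),1)
        r+=[o] if n=="side" else [im,o]
    rows.append(np.hstack(r))
cv2.imwrite("pics/bars.png",np.vstack(rows))
E
python3 bars.py
cat > plan.py <<'E'
# python3 plan.py "x y z phi [tilt]" ... : TCP targets; phi = closing direction (deg), tilt = lean about bed y
import sys;from workcell import bot;import numpy as np
from scipy.spatial.transform import Rotation as R
s=bot.read_state();p0=np.array(s["tool_pos"]);R0=R.from_rotvec(s["tcp_rot"])
y=R0.as_matrix()[:,1];z=R0.as_matrix()[:,2]
print("t %.1f"%s["time"],"tcp",p0.round(4),"phi %.1f"%np.degrees(np.arctan2(y[1],y[0])),"z",z.round(3),"q",np.round(s["q"],2),"w %.3f F %.1f"%(s["width"],s["grip_force"]),np.round(s["wrist_force"],1))
for a in sys.argv[1:]:
    v=[float(i) for i in a.split()];ph=v[3];t=v[4] if len(v)>4 else 0
    best=None
    for k in(0,180):
        f=np.radians(ph+k);yy=np.array([np.cos(f),np.sin(f),0]);zd=R.from_euler("zy",[0,0]).as_matrix()@[0,0,-1.]
        if t: # lean: z toward +x bed (yaw 1.5)
            e=np.array([np.cos(np.radians(1.5)),np.sin(np.radians(1.5)),0]);zd=e*np.sin(np.radians(t))-np.array([0,0,1])*np.cos(np.radians(t))
        xx=np.cross(yy,zd);xx/=np.linalg.norm(xx);yy=np.cross(zd,xx)
        w=(R0.inv()*R.from_matrix(np.c_[xx,yy,zd])).as_rotvec()
        if best is None or np.linalg.norm(w)<np.linalg.norm(best): best=w
    d=R0.inv().apply(np.array(v[:3])-p0)
    n=max(np.linalg.norm(d)/.0417,np.degrees(np.linalg.norm(best))/7.16)
    print(a,"->",(d/.25).round(3).tolist(),(best/np.radians(45)).round(3).tolist(),"rows from here %.1f"%n)
E
python3 plan.py "0.19 -0.65 .45 -73" ".34 -.43 .45 -35" "0.513 0.138 .45 -12.6"
```

```text
t 0.4 tcp [ 0.1935 -0.6466  0.2311] phi -73.3 z [-0.  0. -1.] q [-1.32  0.26  1.6  -0.    1.27 -0.04] w 1.000 F 0.0 [ 0.5 -0.3  0.1]
0.19 -0.65 .45 -73 -> [-0.017, 0.009, -0.876] [-0.0, -0.0, -0.008] rows from here 5.3
.34 -.43 .45 -35 -> [0.81, -0.662, -0.875] [-0.0, -0.0, -0.852] rows from here 8.2
0.513 0.138 .45 -12.6 -> [2.124, -2.64, -0.875] [-0.0, -0.0, -1.35] rows from here 21.0
```

View pics/bars.png

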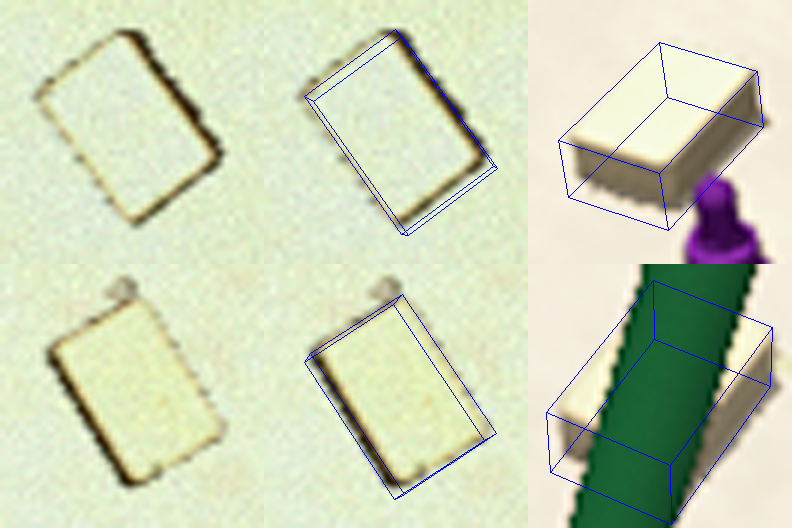

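The close-ups show the long axes now line up. Bar_a needs about +2 mm in x, giving (0.388, 0.171). Bar_b becomes (0.433, -0.053), at 33.5° and 29.5°. Moving now: up and over the broom.

>>> play_rows:
  rows:
    - [[0,0,-0.88],[0,0,0]]
    - [[0,0,-0.88],[0,0,0]]
    - [[0,0,-0.88],[0,0,0]]
    - [[0,0,-0.88],[0,0,0]]
    - [[0,0,-0.88],[0,0,0]]
    - [[0,0,-0.88],[0,0,0]]
    - [[0.81,-0.66,-0.88],[0,0,-0.85]]
    - [[0.81,-0.66,-0.88],[0,0,-0.85]]
    - [[0.81,-0.66,-0.88],[0,0,-0.85]]
    - [[0.81,-0.66,-0.88],[0,0,-0.85]]
    - [[0.81,-0.66,-0.88],[0,0,-0.85]]
    - [[0.81,-0.66,-0.88],[0,0,-0.85]]
    - [[0.81,-0.66,-0.88],[0,0,-0.85]]
    - [[0.81,-0.66,-0.88],[0,0,-0.85]]
  claw: 0.3
  newtons: 40

```text
time: 1.57
tool_pos: [0.3419, -0.428, 0.4521]
tcp_rot: [2.784, 1.453, 0.002]
wrist_force: [0.3, -0.4, 0.3]
width: 0.653
grip_force: 0.0
```

```bash
python3 plan.py ".47 -.25 .45 -12.6" ".5136 -.12 .4 -12.6" ".5136 .138 .4 -12.6"
```

```text
t 1.6 tcp [ 0.3419 -0.428   0.4521] phi -34.9 z [ 0.001 -0.001 -1.   ] q [-0.94 -0.04  1.54  0.    1.64 -0.33] w 0.653 F 0.0 [ 0.3 -0.4  0.3]
.47 -.25 .45 -12.6 -> [0.877, 0.013, 0.009] [0.002, 0.0, -0.495] rows from here 5.3
.5136 -.12 .4 -12.6 -> [1.403, -0.141, 0.209] [0.002, 0.0, -0.495] rows from here 8.5
.5136 .138 .4 -12.6 -> [2.25, -0.731, 0.208] [0.002, 0.0, -0.495] rows from here 14.2
```

>>> play_rows:
  rows:
    - [[0.88,0.01,0],[0,0,-0.5]]
    - [[0.88,0.01,0],[0,0,-0.5]]
    - [[0.88,0.01,0],[0,0,-0.5]]
    - [[0.88,0.01,0],[0,0,-0.5]]
    - [[0.88,0.01,0],[0,0,-0.5]]
    - [[0.88,0.01,0],[0,0,-0.5]]

```text
time: 2.07
tool_pos: [0.471, -0.249, 0.4511]
tcp_rot: [-2.449, -1.967, -0.003]
wrist_force: [-0.3, -1.0, 0.3]
width: 0.65
grip_force: 0.0
```

```bash
python3 plan.py ".49 0 .4 -12.6" ".5136 .138 .2 -12.6" ".5136 .138 .037 -12.6"
```

```text
t 2.1 tcp [ 0.471  -0.249   0.4511] phi -12.4 z [ 0.001  0.002 -1.   ] q [-0.53 -0.06  1.57  0.    1.64 -0.32] w 0.650 F 0.0 [-0.3 -1.   0.3]
.49 0 .4 -12.6 -> [0.989, -0.141, 0.206] [0.001, -0.003, 0.003] rows from here 6.1
.5136 .138 .2 -12.6 -> [1.546, -0.168, 1.007] [0.001, -0.003, 0.003] rows from here 11.1
.5136 .138 .037 -12.6 -> [1.545, -0.169, 1.659] [0.001, -0.003, 0.003] rows from here 13.6
```

>>> play_rows:
  rows:
    - [[0.99,-0.14,0.2],[0,0,0]]
    - [[0.99,-0.14,0.2],[0,0,0]]
    - [[0.99,-0.14,0.2],[0,0,0]]
    - [[0.99,-0.14,0.2],[0,0,0]]
    - [[0.99,-0.14,0.2],[0,0,0]]
    - [[0.99,-0.14,0.2],[0,0,0]]
    - [[0.99,-0.14,0.2],[0,0,0]]

```text
time: 2.65
tool_pos: [0.4882, 0.0015, 0.3994]
tcp_rot: [-2.445, -1.967, 0.0]
wrist_force: [-0.9, -0.4, 0.2]
width: 0.651
grip_force: 0.0
```

```bash
python3 plan.py ".5136 .138 .18 -12.6"
```

```text
t 2.6 tcp [0.4882 0.0015 0.3994] phi -12.4 z [-0.002  0.003 -1.   ] q [-0.05 -0.15  1.74  0.    1.56  0.17] w 0.651 F 0.0 [-0.9 -0.4  0.2]
.5136 .138 .18 -12.6 -> [0.553, -0.015, 0.879] [-0.004, -0.003, 0.005] rows from here 6.2
```

>>> play_rows:
  rows:
    - [[0.553,-0.015,0.5],[0,0,0]]
    - [[0.553,-0.015,0.5],[0,0,0]]
    - [[0.553,-0.015,0.5],[0,0,0]]
    - [[0.553,-0.015,0.5],[0,0,0]]
    - [[0.553,-0.015,0.88],[0,0,0]]
    - [[0.553,-0.015,0.88],[0,0,0]]
    - [[0.553,-0.015,0.88],[0,0,0]]
    - [[0.553,-0.015,0.88],[0,0,0]]
    - [[0.553,-0.015,0.88],[0,0,0]]

```text
time: 3.4
tool_pos: [0.5143, 0.1315, 0.1797]
tcp_rot: [-2.452, -1.963, 0.006]
wrist_force: [0.4, 0.1, 0.2]
width: 0.647
grip_force: 0.0
```

```bash
python3 plan.py ".5136 .138 .037 -12.6"
```

```text
t 3.4 tcp [0.5143 0.1315 0.1797] phi -12.6 z [-0.004 -0.002 -1.   ] q [ 0.2   0.03  1.96 -0.    1.15  0.42] w 0.647 F 0.0 [0.4 0.1 0.2]
.5136 .138 .037 -12.6 -> [0.026, -0.007, 0.571] [-0.005, 0.003, -0.001] rows from here 3.4
```

>>> play_rows:
  rows:
    - [[0.026,-0.007,0.2],[0,0,0]]
    - [[0.026,-0.007,0.3],[0,0,0]]
    - [[0.026,-0.007,0.4],[0,0,0]]
    - [[0.026,-0.007,0.4],[0,0,0]]
    - [[0.026,-0.007,0.4],[0,0,0]]

```text
time: 3.82
tool_pos: [0.516, 0.139, 0.0828]
tcp_rot: [2.452, 1.963, 0.001]
wrist_force: [0.5, -0.5, -0.2]
width: 0.65
grip_force: 0.0
```

```bash
python3 plan.py ".5136 .138 .037 -12.6"
```

```text
t 3.8 tcp [0.516  0.139  0.0828] phi -12.6 z [ 0.001 -0.    -1.   ] q [ 0.22  0.14  2.05 -0.    0.95  0.44] w 0.650 F 0.0 [ 0.5 -0.5 -0.2]
.5136 .138 .037 -12.6 -> [-0.006, -0.009, 0.183] [0.001, -0.0, -0.001] rows from here 1.1
```

Descend, grip, lift.

>>> play_rows:
  rows:
    - [[-0.006,-0.009,0.1],[0,0,0]]
    - [[-0.006,-0.009,0.183],[0,0,0]]
    - [[-0.006,-0.009,0.183],[0,0,0]]
    - [[-0.006,-0.009,0.183],[0,0,0]]

```text
time: 4.15
tool_pos: [0.5141, 0.1387, 0.038]
tcp_rot: [2.451, 1.963, 0.004]
wrist_force: [-0.2, 0.1, 0.3]
width: 0.649
grip_force: 0.0
```

>>> play_rows:
  rows:
    - [[0,0,0],[0,0,0]]
    - [[0,0,0],[0,0,0]]
    - [[0,0,0],[0,0,0]]
    - [[0,0,0],[0,0,0]]
    - [[0,0,0],[0,0,0]]
    - [[0,0,0],[0,0,0]]
    - [[0,0,0],[0,0,0]]
    - [[0,0,0],[0,0,0]]
  claw: -0.5

```text
time: 4.82
tool_pos: [0.5146, 0.1393, 0.0387]
tcp_rot: [2.45, 1.963, 0.007]
wrist_force: [-0.9, 0.5, 6.3]
width: 0.363
grip_force: 39.1
```

```bash
python3 plan.py ".514 .138 .13 -12.6" ".5347 .2727 .13 -12.6"
```

```text
t 4.8 tcp [0.5146 0.1393 0.0387] phi -12.6 z [ 0.005  0.001 -1.   ] q [ 0.22  0.2   2.08 -0.    0.86  0.44] w 0.363 F 39.1 [-0.9  0.5  6.3]
.514 .138 .13 -12.6 -> [-0.005, 0.0, -0.365] [0.006, -0.003, 0.0] rows from here 2.2
.5347 .2727 .13 -12.6 -> [0.539, -0.036, -0.364] [0.006, -0.003, 0.0] rows from here 3.9
```

>>> play_rows:
  rows:
    - [[0,0,-0.2],[0,0,0]]
    - [[0,0,-0.37],[0,0,0]]
    - [[0,0,-0.37],[0,0,0]]
    - [[0.4,-0.02,-0.37],[0,0,0]]
    - [[0.55,-0.04,-0.37],[0,0,0]]
    - [[0.75,-0.05,-0.37],[0,0,0]]
    - [[0.75,-0.05,-0.37],[0,0,0]]
    - [[0.75,-0.05,-0.37],[0,0,0]]
    - [[0.75,-0.05,-0.37],[0,0,0]]

```text
time: 5.57
tool_pos: [0.5422, 0.3297, 0.1299]
tcp_rot: [-2.447, -1.969, -0.008]
wrist_force: [-0.1, -0.8, -0.8]
width: 0.36
grip_force: 40.1
```

```bash
python3 plan.py ".5482 .333 .1 -12.6" ".5482 .333 .047 -12.6"; python3 - <<'E'
import cv2,numpy as np
from h import *
a=[]
for n in("side","top"):
    c=proj(n,[[.548,.333,.1]])[0].astype(int);im=C[n]["image"][max(c[1]-60,0):c[1]+60,c[0]-60:c[0]+60,::-1];a.append(cv2.resize(im,(390,390),interpolation=cv2.INTER_CUBIC))
cv2.imwrite("pics/h1.png",np.hstack(a))
E
```

```text
t 5.6 tcp [0.5422 0.3297 0.1299] phi -12.4 z [ 0.004  0.004 -1.   ] q [0.51 0.26 1.8  0.   1.07 0.72] w 0.360 F 40.1 [-0.1 -0.8 -0.8]
.5482 .333 .1 -12.6 -> [0.017, 0.02, 0.12] [0.004, -0.006, 0.005] rows from here 0.7
.5482 .333 .047 -12.6 -> [0.016, 0.02, 0.332] [0.004, -0.006, 0.005] rows from here 2.0
```

View pics/h1.png

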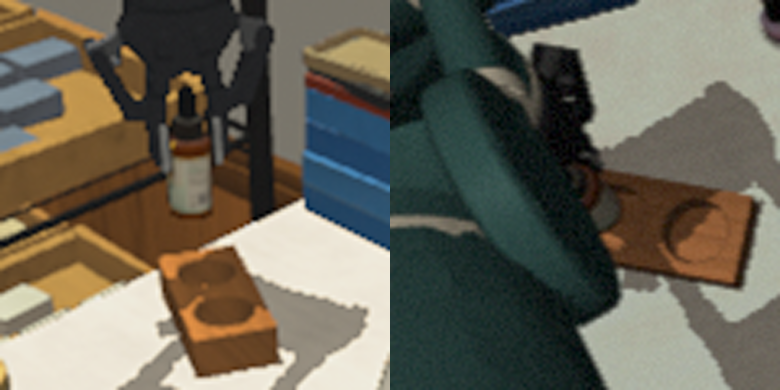

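The bottle hangs upright above the far hole, in both the side tile at (190,180) and the top tile at (590,200). Lowering.

>>> play_rows:
  rows:
    - [[0.016,0.02,0.05],[0,0,0]]
    - [[0.016,0.02,0.1],[0,0,0]]
    - [[0.016,0.02,0.1],[0,0,0]]
    - [[0.016,0.02,0.1],[0,0,0]]
    - [[0.016,0.02,0.1],[0,0,0]]

```text
time: 6.08
tool_pos: [0.5462, 0.3261, 0.1022]
tcp_rot: [-2.453, -1.963, 0.003]
wrist_force: [0.3, -0.1, -0.1]
width: 0.358
grip_force: 40.1
```

```bash
python3 plan.py ".5482 .333 .048 -12.6"
```

```text
t 6.1 tcp [0.5462 0.3261 0.1022] phi -12.7 z [-0.001 -0.001 -1.   ] q [ 0.5   0.3   1.81 -0.    1.03  0.72] w 0.358 F 40.1 [ 0.3 -0.1 -0.1]
.5482 .333 .048 -12.6 -> [0.029, 0.002, 0.217] [-0.002, 0.001, -0.001] rows from here 1.3
```

>>> play_rows:
  rows:
    - [[0.029,0,0],[0,0,0]]
    - [[0.029,0,0.05],[0,0,0]]
    - [[0.029,0,0.1],[0,0,0]]
    - [[0.029,0,0.15],[0,0,0]]
    - [[0.029,0,0.2],[0,0,0]]
    - [[0.029,0,0.22],[0,0,0]]
    - [[0.029,0,0.22],[0,0,0]]
    - [[0.029,0,0.22],[0,0,0]]

```text
time: 6.75
tool_pos: [0.5476, 0.3341, 0.0469]
tcp_rot: [-2.451, -1.964, 0.002]
wrist_force: [0.5, -0.4, -0.7]
width: 0.359
grip_force: 39.8
```

Down in the hole (0.0469). Release, and go up.

>>> play_rows:
  rows:
    - [[0,0,0],[0,0,0]]
    - [[0,0,0],[0,0,0]]
    - [[0,0,0],[0,0,0]]
    - [[0,0,0],[0,0,0]]
    - [[0,0,0],[0,0,0]]
    - [[0,0,-0.1],[0,0,0]]
    - [[0,0,-0.3],[0,0,0]]
    - [[0,0,-0.5],[0,0,0]]
    - [[0,0,-0.6],[0,0,0]]
    - [[0,0,-0.6],[0,0,0]]
    - [[0,0,-0.6],[0,0,0]]
  claw: 0.3

```text
time: 7.67
tool_pos: [0.5508, 0.3358, 0.2033]
tcp_rot: [2.45, 1.963, 0.014]
wrist_force: [0.7, 0.4, -0.5]
width: 0.65
grip_force: 0.0
```

```bash
python3 plan.py ".46 .15 .2 35"  ".4313 .055 .16 50" ".4313 .055 .037 50"
```

```text
t 7.7 tcp [0.5508 0.3358 0.2033] phi -12.6 z [ 0.008  0.005 -1.   ] q [0.51 0.22 1.71 0.   1.2  0.73] w 0.650 F 0.0 [ 0.7  0.4 -0.5]
.46 .15 .2 35 -> [-0.805, -0.193, 0.007] [0.012, -0.004, -1.058] rows from here 6.6
.4313 .055 .16 50 -> [-1.201, -0.223, 0.164] [0.012, -0.002, -1.391] rows from here 8.7
.4313 .055 .037 50 -> [-1.204, -0.226, 0.656] [0.012, -0.002, -1.391] rows from here 8.7
```

>>> play_rows:
  rows:
    - [[-0.8,-0.2,0],[0,0,-1]]
    - [[-0.8,-0.2,0],[0,0,-1]]
    - [[-0.8,-0.2,0],[0,0,-1]]
    - [[-0.8,-0.2,0],[0,0,-1]]
    - [[-0.8,-0.2,0],[0,0,-1]]
    - [[-0.8,-0.2,0],[0,0,-1]]
    - [[-0.8,-0.2,0],[0,0,-1]]
    - [[-0.8,-0.2,0],[0,0,-1]]
    - [[-0.8,-0.2,0],[0,0,-1]]

```text
time: 8.42
tool_pos: [0.455, 0.1497, 0.1969]
tcp_rot: [-1.515, -2.751, 0.002]
wrist_force: [0.2, 0.6, 0.0]
width: 0.649
grip_force: 0.0
```

```bash
python3 plan.py ".4313 .055 .15 50" ".4313 .055 .037 50"
```

```text
t 8.4 tcp [0.455  0.1497 0.1969] phi 32.3 z [-0.002 -0.    -1.   ] q [ 0.27 -0.09  2.05  0.    1.18 -0.3 ] w 0.649 F 0.0 [0.2 0.6 0. ]
.4313 .055 .15 50 -> [-0.27, -0.282, 0.188] [-0.002, -0.001, -0.393] rows from here 2.6
.4313 .055 .037 50 -> [-0.27, -0.281, 0.64] [-0.002, -0.001, -0.393] rows from here 4.5
```

>>> play_rows:
  rows:
    - [[-0.27,-0.28,0.16],[0,0,-0.39]]
    - [[-0.27,-0.28,0.16],[0,0,-0.39]]
    - [[-0.27,-0.28,0.16],[0,0,-0.39]]
    - [[-0.27,-0.28,0.16],[0,0,-0.39]]
    - [[-0.27,-0.28,0.16],[0,0,-0.39]]
    - [[-0.27,-0.28,0.16],[0,0,-0.39]]
    - [[-0.27,-0.28,0.16],[0,0,-0.39]]

```text
time: 9.0
tool_pos: [0.4338, 0.0565, 0.1586]
tcp_rot: [1.075, 2.951, 0.001]
wrist_force: [-0.9, 0.5, -0.2]
width: 0.65
grip_force: 0.0
```

```bash
python3 plan.py ".4313 .055 .037 50"
```

```text
t 9.0 tcp [0.4338 0.0565 0.1586] phi 50.0 z [ 0.001  0.    -1.   ] q [ 0.07 -0.14  2.17  0.    1.11 -0.8 ] w 0.650 F 0.0 [-0.9  0.5 -0.2]
.4313 .055 .037 50 -> [0.004, -0.012, 0.486] [0.001, 0.001, -0.001] rows from here 2.9
```

>>> play_rows:
  rows:
    - [[0.004,-0.012,0.1],[0,0,0]]
    - [[0.004,-0.012,0.2],[0,0,0]]
    - [[0.004,-0.012,0.3],[0,0,0]]
    - [[0.004,-0.012,0.4],[0,0,0]]
    - [[0.004,-0.012,0.486],[0,0,0]]
    - [[0.004,-0.012,0.486],[0,0,0]]
    - [[0.004,-0.012,0.486],[0,0,0]]

```text
time: 9.58
tool_pos: [0.4296, 0.0547, 0.0361]
tcp_rot: [-1.073, -2.95, 0.001]
wrist_force: [0.8, 0.1, 0.6]
width: 0.651
grip_force: 0.0
```

>>> play_rows:
  rows:
    - [[0,0,0],[0,0,0]]
    - [[0,0,0],[0,0,0]]
    - [[0,0,0],[0,0,0]]
    - [[0,0,0],[0,0,0]]
    - [[0,0,0],[0,0,0]]
    - [[0,0,0],[0,0,0]]
    - [[0,0,0],[0,0,0]]
  claw: -0.5

```text
time: 10.17
tool_pos: [0.4324, 0.0542, 0.0386]
tcp_rot: [1.075, 2.948, 0.004]
wrist_force: [-0.1, 0.8, 6.2]
width: 0.364
grip_force: 39.7
```

```bash
python3 plan.py ".43 .055 .16 50" ".5 .18 .16 0"
```

```text
t 10.2 tcp [0.4324 0.0542 0.0386] phi 49.9 z [ 0.005  0.001 -1.   ] q [ 0.07  0.02  2.28  0.    0.84 -0.8 ] w 0.364 F 39.7 [-0.1  0.8  6.2]
.43 .055 .16 50 -> [0.008, -0.002, -0.486] [0.004, 0.004, -0.001] rows from here 2.9
.5 .18 .16 0 -> [0.115, 0.561, -0.484] [0.006, 0.002, 1.11] rows from here 7.0
```

>>> play_rows:
  rows:
    - [[0,0,-0.2],[0,0,0]]
    - [[0,0,-0.4],[0,0,0]]
    - [[0,0,-0.48],[0,0,0]]
    - [[0,0,-0.48],[0,0,0]]
    - [[0.11,0.56,-0.48],[0,0,1]]
    - [[0.11,0.56,-0.48],[0,0,1]]
    - [[0.11,0.56,-0.48],[0,0,1]]
    - [[0.11,0.56,-0.48],[0,0,1]]
    - [[0.11,0.56,-0.48],[0,0,1]]
    - [[0.11,0.56,-0.48],[0,0,1]]
    - [[0.11,0.56,-0.48],[0,0,1]]
    - [[0.11,0.56,-0.48],[0,0,1]]
    - [[0.11,0.56,-0.48],[0,0,1]]

```text
time: 11.25
tool_pos: [0.499, 0.1787, 0.1564]
tcp_rot: [2.121, 2.317, -0.0]
wrist_force: [-0.5, 0.4, -0.7]
width: 0.361
grip_force: 40.1
```

```bash
python3 plan.py ".5347 .2727 .16 -12.6"
```

```text
t 11.2 tcp [0.499  0.1787 0.1564] phi 5.1 z [-0. -0. -1.] q [ 0.3   0.05  1.99 -0.    1.1   0.21] w 0.361 F 40.1 [-0.5  0.4 -0.7]
.5347 .2727 .16 -12.6 -> [0.362, 0.175, -0.014] [-0.0, 0.0, 0.393] rows from here 2.5
```

>>> play_rows:
  rows:
    - [[0.36,0.175,-0.02],[0,0,0.39]]
    - [[0.36,0.175,-0.02],[0,0,0.39]]
    - [[0.36,0.175,-0.02],[0,0,0.39]]
    - [[0.36,0.175,-0.02],[0,0,0.39]]
    - [[0.36,0.175,-0.02],[0,0,0.39]]
    - [[0.36,0.175,-0.02],[0,0,0.39]]
    - [[0.36,0.175,-0.02],[0,0,0.39]]

```text
time: 11.83
tool_pos: [0.5343, 0.271, 0.1612]
tcp_rot: [-2.451, -1.965, 0.002]
wrist_force: [-0.1, 0.5, -0.7]
width: 0.366
grip_force: 40.1
```

```bash
python3 plan.py ".5347 .2727 .1 -12.6" ".5347 .2727 .048 -12.6"
```

```text
t 11.8 tcp [0.5343 0.271  0.1612] phi -12.6 z [-0.001 -0.001 -1.   ] q [ 0.43  0.18  1.84 -0.    1.12  0.65] w 0.366 F 40.1 [-0.1  0.5 -0.7]
.5347 .2727 .1 -12.6 -> [0.007, 0.0, 0.245] [-0.001, 0.001, 0.001] rows from here 1.5
.5347 .2727 .048 -12.6 -> [0.007, 0.0, 0.453] [-0.001, 0.001, 0.001] rows from here 2.7
```

>>> play_rows:
  rows:
    - [[0.007,0,0.1],[0,0,0]]
    - [[0.007,0,0.2],[0,0,0]]
    - [[0.007,0,0.27],[0,0,0]]
    - [[0.007,0,0.31],[0,0,0]]
    - [[0.007,0,0.35],[0,0,0]]
    - [[0.007,0,0.39],[0,0,0]]
    - [[0.007,0,0.43],[0,0,0]]
    - [[0.007,0,0.455],[0,0,0]]
    - [[0.007,0,0.455],[0,0,0]]
    - [[0.007,0,0.455],[0,0,0]]

```text
time: 12.67
tool_pos: [0.5356, 0.274, 0.048]
tcp_rot: [2.452, 1.965, 0.0]
wrist_force: [0.3, -0.1, -0.8]
width: 0.365
grip_force: 40.1
```

```bash
python3 plan.py ".5347 .2727 .047 -12.6"
```

```text
t 12.7 tcp [0.5356 0.274  0.048 ] phi -12.6 z [ 0.  0. -1.] q [0.43 0.3  1.92 0.   0.92 0.65] w 0.365 F 40.1 [ 0.3 -0.1 -0.8]
.5347 .2727 .047 -12.6 -> [-0.006, -0.002, 0.004] [0.0, -0.0, 0.0] rows from here 0.0
```

>>> play_rows:
  rows:
    - [[0,0,0.005],[0,0,0]]
    - [[0,0,0.005],[0,0,0]]
    - [[0,0,0.005],[0,0,0]]
    - [[0,0,0.005],[0,0,0]]
    - [[0,0,0.005],[0,0,0]]
    - [[0,0,-0.1],[0,0,0]]
    - [[0,0,-0.3],[0,0,0]]
    - [[0,0,-0.5],[0,0,0]]
    - [[0,0,-0.6],[0,0,0]]
    - [[0,0,-0.6],[0,0,0]]
    - [[0,0,-0.6],[0,0,0]]
  claw: 0.3

```text
time: 13.58
tool_pos: [0.538, 0.2752, 0.2026]
tcp_rot: [2.45, 1.963, 0.013]
wrist_force: [-1.1, -0.6, -1.4]
width: 0.65
grip_force: 0.0
```

```bash
python3 plan.py ".341 .3025 .12 -5"  ".341 .3025 .002 -5"
```

```text
t 13.6 tcp [0.538  0.2752 0.2026] phi -12.6 z [ 0.008  0.004 -1.   ] q [0.43 0.15 1.8  0.   1.19 0.65] w 0.650 F 0.0 [-1.1 -0.6 -1.4]
.341 .3025 .12 -5 -> [-0.067, -0.795, 0.324] [0.009, -0.006, -0.169] rows from here 5.2
.341 .3025 .002 -5 -> [-0.069, -0.798, 0.796] [0.009, -0.006, -0.169] rows from here 6.8
```

>>> play_rows:
  rows:
    - [[-0.07,-0.8,0.2],[0,0,-0.17]]
    - [[-0.07,-0.8,0.2],[0,0,-0.17]]
    - [[-0.07,-0.8,0.2],[0,0,-0.17]]
    - [[-0.07,-0.8,0.2],[0,0,-0.17]]
    - [[-0.07,-0.8,0.2],[0,0,-0.17]]
    - [[-0.07,-0.8,0.32],[0,0,-0.17]]
    - [[-0.07,-0.8,0.32],[0,0,-0.17]]
    - [[-0.07,-0.8,0.32],[0,0,-0.17]]
    - [[-0.07,-0.8,0.32],[0,0,-0.17]]
    - [[-0.07,-0.8,0.32],[0,0,-0.17]]
  claw: 1

```text
time: 14.42
tool_pos: [0.338, 0.3009, 0.1189]
tcp_rot: [2.316, 2.122, 0.002]
wrist_force: [-0.3, 0.5, 0.7]
width: 0.998
grip_force: 0.0
```

```bash
python3 plan.py ".341 .3025 .002 -5"
```

```text
t 14.4 tcp [0.338  0.3009 0.1189] phi -5.0 z [ 0.001  0.001 -1.   ] q [ 0.67 -0.06  2.18 -0.    1.02  0.76] w 0.998 F 0.0 [-0.3  0.5  0.7]
.341 .3025 .002 -5 -> [0.007, 0.011, 0.467] [0.002, -0.001, -0.0] rows from here 2.8
```

>>> play_rows:
  rows:
    - [[0.007,0.011,0.1],[0,0,0]]
    - [[0.007,0.011,0.2],[0,0,0]]
    - [[0.007,0.011,0.3],[0,0,0]]
    - [[0.007,0.011,0.38],[0,0,0]]
    - [[0.007,0.011,0.44],[0,0,0]]
    - [[0.007,0.011,0.468],[0,0,0]]
    - [[0.007,0.011,0.468],[0,0,0]]
    - [[0.007,0.011,0.468],[0,0,0]]

```text
time: 15.08
tool_pos: [0.3405, 0.3023, 0.0015]
tcp_rot: [2.316, 2.123, 0.001]
wrist_force: [-0.3, 0.3, -0.2]
width: 0.998
grip_force: 0.0
```

>>> play_rows:
  rows:
    - [[0,0,0],[0,0,0]]
    - [[0,0,0],[0,0,0]]
    - [[0,0,0],[0,0,0]]
    - [[0,0,0],[0,0,0]]
    - [[0,0,0],[0,0,0]]
    - [[0,0,0],[0,0,0]]
  claw: 0

```text
time: 15.58
tool_pos: [0.3407, 0.303, 0.0026]
tcp_rot: [2.315, 2.124, 0.005]
wrist_force: [1.0, -1.8, 5.4]
width: 0.738
grip_force: 44.1
```

```bash
python3 plan.py ".341 .3025 .22 -5" ".43 .15 .22 0" ".5 -.05 .2 5"
```

```text
t 15.6 tcp [0.3407 0.303  0.0026] phi -4.9 z [ 0.003  0.002 -1.   ] q [ 0.67  0.12  2.25 -0.    0.76  0.76] w 0.738 F 44.1 [ 1.  -1.8  5.4]
.341 .3025 .22 -5 -> [0.0, 0.004, -0.87] [0.003, -0.003, 0.001] rows from here 5.2
.43 .15 .22 0 -> [-0.577, 0.411, -0.87] [0.004, -0.003, -0.11] rows from here 6.7
.5 -.05 .2 5 -> [-1.35, 0.758, -0.791] [0.004, -0.003, -0.221] rows from here 10.4
```

>>> play_rows:
  rows:
    - [[0,0,-0.2],[0,0,0]]
    - [[0,0,-0.4],[0,0,0]]
    - [[0,0,-0.6],[0,0,0]]
    - [[0,0,-0.8],[0,0,0]]
    - [[-0.3,0.2,-0.87],[0,0,-0.1]]
    - [[-0.58,0.41,-0.87],[0,0,-0.1]]
    - [[-0.58,0.41,-0.87],[0,0,-0.1]]
    - [[-0.9,0.55,-0.87],[0,0,-0.2]]
    - [[-0.9,0.55,-0.87],[0,0,-0.2]]
    - [[-0.9,0.55,-0.87],[0,0,-0.2]]
    - [[-0.9,0.55,-0.87],[0,0,-0.2]]
    - [[-0.9,0.55,-0.87],[0,0,-0.2]]

```text
time: 16.58
tool_pos: [0.4588, 0.0622, 0.2196]
tcp_rot: [2.144, 2.291, 0.002]
wrist_force: [0.4, -0.3, -0.5]
width: 0.741
grip_force: 44.7
```

```bash
python3 plan.py ".5 -.05 .18 5" ".5497 -.114 .12 5"
```

```text
t 16.6 tcp [0.4588 0.0622 0.2196] phi 3.8 z [ 0.003 -0.002 -1.   ] q [ 0.08 -0.14  2.05 -0.    1.23  0.02] w 0.741 F 44.7 [ 0.4 -0.3 -0.5]
.5 -.05 .18 5 -> [-0.459, 0.134, 0.16] [0.004, 0.002, -0.027] rows from here 3.0
.5497 -.114 .12 5 -> [-0.727, 0.315, 0.401] [0.004, 0.002, -0.027] rows from here 5.3
```

>>> play_rows:
  rows:
    - [[-0.727,0.315,0.2],[0,0,-0.03]]
    - [[-0.727,0.315,0.2],[0,0,-0.03]]
    - [[-0.727,0.315,0.2],[0,0,-0.03]]
    - [[-0.727,0.315,0.2],[0,0,-0.03]]
    - [[-0.727,0.315,0.2],[0,0,-0.03]]
    - [[-0.727,0.315,0.4],[0,0,-0.03]]
    - [[-0.727,0.315,0.55],[0,0,-0.03]]
    - [[-0.727,0.315,0.65],[0,0,-0.03]]
    - [[-0.727,0.315,0.65],[0,0,-0.03]]
    - [[-0.727,0.315,0.65],[0,0,-0.03]]
    - [[-0.727,0.315,0.65],[0,0,-0.03]]

```text
time: 17.5
tool_pos: [0.5497, -0.1095, 0.0577]
tcp_rot: [2.112, 2.323, 0.002]
wrist_force: [1.0, 0.4, 1.1]
width: 0.74
grip_force: 44.7
```

```bash
python3 plan.py ".5497 -.114 .011 5"
```

```text
t 17.5 tcp [ 0.5497 -0.1095  0.0577] phi 5.4 z [ 0.003 -0.    -1.   ] q [-0.24  0.22  2.01  0.    0.91 -0.34] w 0.740 F 44.7 [1.  0.4 1.1]
.5497 -.114 .011 5 -> [-0.018, -0.002, 0.187] [0.003, 0.001, 0.01] rows from here 1.1
```

>>> play_rows:
  rows:
    - [[-0.018,-0.002,0],[0,0,0]]
    - [[-0.018,-0.002,0.05],[0,0,0]]
    - [[-0.018,-0.002,0.09],[0,0,0]]
    - [[-0.018,-0.002,0.09],[0,0,0]]
    - [[-0.018,-0.002,0.09],[0,0,0]]
    - [[-0.018,-0.002,0.09],[0,0,0]]

```text
time: 18.0
tool_pos: [0.548, -0.1142, 0.0331]
tcp_rot: [-2.114, -2.323, 0.0]
wrist_force: [-0.5, -0.1, -0.2]
width: 0.737
grip_force: 44.7
```

```bash
python3 plan.py ".5497 -.114 .0115 5"
```

```text
t 18.0 tcp [ 0.548  -0.1142  0.0331] phi 5.4 z [-0.001  0.    -1.   ] q [-0.25  0.25  2.02  0.    0.87 -0.34] w 0.737 F 44.7 [-0.5 -0.1 -0.2]
.5497 -.114 .0115 5 -> [0.0, 0.007, 0.086] [-0.001, -0.0, 0.009] rows from here 0.5
```

>>> play_rows:
  rows:
    - [[0,0.006,0.03],[0,0,0]]
    - [[0,0.006,0.06],[0,0,0]]
    - [[0,0.006,0.086],[0,0,0]]
    - [[0,0.006,0.086],[0,0,0]]
    - [[0,0.006,0.086],[0,0,0]]

```text
time: 18.42
tool_pos: [0.5491, -0.114, 0.011]
tcp_rot: [-2.113, -2.323, 0.001]
wrist_force: [0.3, 0.1, -0.9]
width: 0.742
grip_force: 45.8
```

>>> play_rows:
  rows:
    - [[0,0,0],[0,0,0]]
    - [[0,0,0],[0,0,0]]
    - [[0,0,0],[0,0,0]]
    - [[0,0,0],[0,0,0]]
    - [[0,0,0],[0,0,0]]
    - [[0,0,-0.1],[0,0,0]]
    - [[0,0,-0.3],[0,0,0]]
    - [[0,0,-0.5],[0,0,0]]
    - [[0,0,-0.6],[0,0,0]]
    - [[0,0,-0.6],[0,0,0]]
    - [[0,0,-0.6],[0,0,0]]
  claw: 1

```text
time: 19.33
tool_pos: [0.5527, -0.1149, 0.1662]
tcp_rot: [2.109, 2.318, 0.006]
wrist_force: [-0.2, -0.1, -1.0]
width: 0.998
grip_force: 0.0
```

```bash
python3 plan.py ".45 -.05 .16 29.5" ".433 -.0535 .12 29.5"; python3 - <<'E'
from h import *
im=C["side"]["image"][60:360,160:480,::-1];cv2.imwrite("pics/s2.png",cv2.resize(im,(640,600),interpolation=cv2.INTER_CUBIC))
E
```

```text
t 19.3 tcp [ 0.5527 -0.1149  0.1662] phi 5.4 z [ 0.008 -0.002 -1.   ] q [-0.25  0.1   1.92 -0.    1.11 -0.34] w 0.998 F 0.0 [-0.2 -0.1 -1. ]
.45 -.05 .16 29.5 -> [0.297, -0.384, 0.021] [0.009, 0.006, -0.535] rows from here 3.4
.433 -.0535 .12 29.5 -> [0.29, -0.455, 0.18] [0.009, 0.006, -0.535] rows from here 3.4
```

View pics/s2.png

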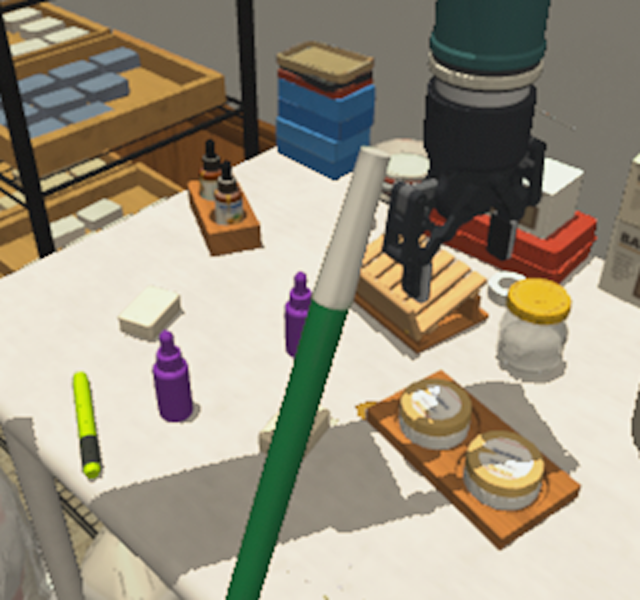

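Both droppers stand in the block at (210,185) and (228,205), and the pot sits in its well at (435,412). Next is bar_b.

>>> play_rows:
  rows:
    - [[0.29,-0.45,0],[0,0,-0.535]]
    - [[0.29,-0.45,0],[0,0,-0.535]]
    - [[0.29,-0.45,0],[0,0,-0.535]]
    - [[0.29,-0.45,0],[0,0,-0.535]]
    - [[0.29,-0.45,0.18],[0,0,-0.535]]
    - [[0.29,-0.45,0.18],[0,0,-0.535]]
    - [[0.29,-0.45,0.18],[0,0,-0.535]]
    - [[0.29,-0.45,0.18],[0,0,-0.535]]
    - [[0.29,-0.45,0.18],[0,0,-0.535]]

```text
time: 20.18
tool_pos: [0.4317, -0.0529, 0.1173]
tcp_rot: [1.583, 2.713, 0.0]
wrist_force: [0.2, -0.5, 1.5]
width: 0.999
grip_force: 0.0
```

```bash
python3 plan.py ".433 -.0535 -.003 29.5"
```

```text
t 20.2 tcp [ 0.4317 -0.0529  0.1173] phi 29.5 z [ 0. -0. -1.] q [-0.18 -0.09  2.21 -0.    1.02 -0.69] w 0.999 F 0.0 [ 0.2 -0.5  1.5]
.433 -.0535 -.003 29.5 -> [-0.005, 0.003, 0.481] [0.0, 0.0, -0.001] rows from here 2.9
```

>>> play_rows:
  rows:
    - [[-0.005,0.003,0.1],[0,0,0]]
    - [[-0.005,0.003,0.2],[0,0,0]]
    - [[-0.005,0.003,0.3],[0,0,0]]
    - [[-0.005,0.003,0.38],[0,0,0]]
    - [[-0.005,0.003,0.44],[0,0,0]]
    - [[-0.005,0.003,0.48],[0,0,0]]
    - [[-0.005,0.003,0.48],[0,0,0]]
    - [[-0.005,0.003,0.48],[0,0,0]]

```text
time: 20.85
tool_pos: [0.4329, -0.0535, -0.0028]
tcp_rot: [1.583, 2.713, 0.0]
wrist_force: [0.4, 0.1, -0.3]
width: 1.001
grip_force: 0.0
```

>>> play_rows:
  rows:
    - [[0,0,0],[0,0,0]]
    - [[0,0,0],[0,0,0]]
    - [[0,0,0],[0,0,0]]
    - [[0,0,0],[0,0,0]]
    - [[0,0,0],[0,0,0]]
    - [[0,0,0],[0,0,0]]
  claw: 0

```text
time: 21.35
tool_pos: [0.4338, -0.0536, -0.0014]
tcp_rot: [1.582, 2.711, 0.002]
wrist_force: [-1.5, 0.3, 5.0]
width: 0.717
grip_force: 42.8
```

```bash
python3 plan.py ".433 -.0535 .18 29.5" ".5 .02 .22 60"
```

```text
t 21.4 tcp [ 0.4338 -0.0536 -0.0014] phi 29.5 z [ 0.003 -0.001 -1.   ] q [-0.18  0.1   2.29 -0.    0.75 -0.69] w 0.717 F 42.8 [-1.5  0.3  5. ]
.433 -.0535 .18 29.5 -> [0.001, -0.001, -0.726] [0.003, 0.003, -0.0] rows from here 4.4
.5 .02 .22 60 -> [0.124, 0.378, -0.885] [0.002, 0.003, -0.678] rows from here 5.8
```

>>> play_rows:
  rows:
    - [[0,0,-0.2],[0,0,0]]
    - [[0,0,-0.4],[0,0,0]]
    - [[0,0,-0.6],[0,0,0]]
    - [[0,0,-0.75],[0,0,0]]
    - [[0.12,0.38,-0.88],[0,0,-0.9]]
    - [[0.12,0.38,-0.88],[0,0,-0.9]]
    - [[0.12,0.38,-0.88],[0,0,-0.9]]
    - [[0.12,0.38,-0.88],[0,0,-0.9]]
    - [[0.12,0.38,-0.88],[0,0,-0.9]]
    - [[0.12,0.38,-0.88],[0,0,-0.9]]
    - [[0.12,0.38,-0.88],[0,0,-0.9]]
    - [[0.12,0.38,-0.88],[0,0,-0.9]]
    - [[0.12,0.38,-0.88],[0,0,-0.9]]

```text
time: 22.43
tool_pos: [0.4999, 0.0195, 0.217]
tcp_rot: [0.549, 3.093, 0.0]
wrist_force: [-0.6, 0.7, -0.6]
width: 0.72
grip_force: 44.6
```

```bash
python3 plan.py ".6 .045 .2 91.5 20"  ".6134 .047 .13 91.5 20"
```

```text
t 22.4 tcp [0.4999 0.0195 0.217 ] phi 69.9 z [ 0.  0. -1.] q [-0.01 -0.06  1.99  0.    1.22 -1.23] w 0.720 F 44.6 [-0.6  0.7 -0.6]
.6 .045 .2 91.5 20 -> [-0.341, 0.234, 0.068] [-0.084, -0.439, -0.476] rows from here 4.1
.6134 .047 .13 91.5 20 -> [-0.388, 0.26, 0.348] [-0.084, -0.439, -0.476] rows from here 4.1
```

>>> play_rows:
  rows:
    - [[-0.34,0.23,0.06],[-0.084,-0.44,-0.476]]
    - [[-0.34,0.23,0.06],[-0.084,-0.44,-0.476]]
    - [[-0.34,0.23,0.06],[-0.084,-0.44,-0.476]]
    - [[-0.34,0.23,0.06],[-0.084,-0.44,-0.476]]
    - [[-0.34,0.23,0.06],[-0.084,-0.44,-0.476]]
    - [[-0.34,0.23,0.06],[-0.084,-0.44,-0.476]]
    - [[-0.388,0.26,0.34],[-0.084,-0.44,-0.476]]
    - [[-0.388,0.26,0.34],[-0.084,-0.44,-0.476]]
    - [[-0.388,0.26,0.34],[-0.084,-0.44,-0.476]]
    - [[-0.388,0.26,0.34],[-0.084,-0.44,-0.476]]
    - [[-0.388,0.26,0.34],[-0.084,-0.44,-0.476]]
    - [[-0.388,0.26,0.34],[-0.084,-0.44,-0.476]]

```text
time: 23.43
tool_pos: [0.6155, 0.0474, 0.1349]
tcp_rot: [-0.038, 2.787, 0.007]
wrist_force: [0.3, 0.2, -0.6]
width: 0.713
grip_force: 44.6
```

```bash
cat > bed.py <<'E'
# bed.py bx bz [by]: world TCP, plan args
import sys,subprocess,numpy as np
from ov import bed
a=[]
for s in sys.argv[1:]:
    v=[float(i) for i in s.split()];w=bed[0]@[v[0],v[2] if len(v)>2 else 0,v[1]]+bed[1];a.append("%.4f %.4f %.4f 91.5 20"%tuple(w))
from workcell import bot
print("in bed frame",(bed[0].T@(np.array(bot.read_state()["tool_pos"])-bed[1])).round(4),"F bed",(bed[0].T@bot.read_state()["wrist_force"]).round(1))
subprocess.run(["python3","plan.py"]+a)
E
python3 bed.py ".027 .05" ".027 .003"; python3 - <<'E'
from h import *
a=[C[n]["image"][y:y+200,x:x+200,::-1] for n,x,y in(("side",270,100),("top",220,60))]
cv2.imwrite("pics/b1.png",cv2.resize(np.hstack(a),(800,400),interpolation=cv2.INTER_CUBIC))
E
```

```text
t 23.5 tcp [0.6152 0.0474 0.1347] phi 91.6 z [ 0.346  0.01  -0.938] q [ 0.04  0.03  2.1  -0.01  0.66 -1.56] w 0.720 F 44.6 [-0.1 -0.3  0.5]
0.6093 0.0472 0.0862 91.5 20 -> [0.089, -0.0, 0.174] [0.001, 0.006, 0.002] rows from here 1.2
0.6253 0.0476 0.0421 91.5 20 -> [0.09, -0.0, 0.361] [0.001, 0.006, 0.002] rows from here 2.2
in bed frame [0.0491 0.     0.0935] F bed [ 0.  -0.3  0.5]
```

View pics/b1.png

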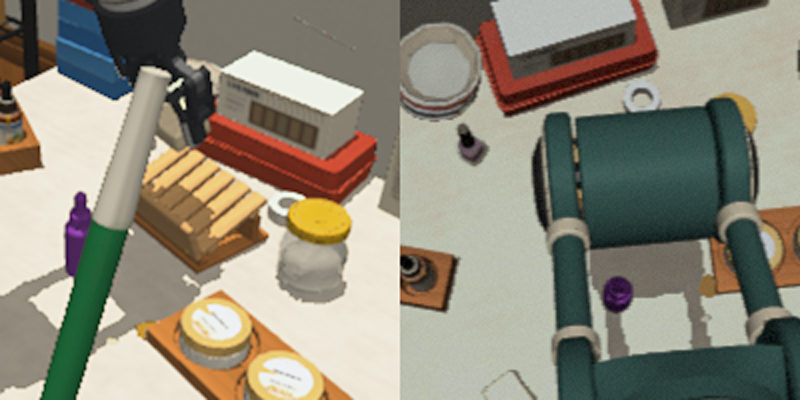

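The bar is held level with the bed, over the stand at (180,125), and the space around it is clear. Descending with a gap to the stop.

>>> play_rows:
  rows:
    - [[0.075,0,0.05],[0,0,0]]
    - [[0.075,0,0.12],[0,0,0]]
    - [[0.075,0,0.18],[0,0,0]]
    - [[0.075,0,0.24],[0,0,0]]
    - [[0.075,0,0.3],[0,0,0]]
    - [[0.075,0,0.34],[0,0,0]]
    - [[0.075,0,0.35],[0,0,0]]
    - [[0.075,0,0.35],[0,0,0]]
    - [[0.075,0,0.35],[0,0,0]]

```text
time: 24.38
tool_pos: [0.6262, 0.0478, 0.0438]
tcp_rot: [-0.04, 2.791, 0.007]
wrist_force: [-1.0, -0.6, -1.6]
width: 0.719
grip_force: 44.6
```

```bash
python3 bed.py ".021 .002"
```

```text
t 24.5 tcp [0.6266 0.0478 0.0444] phi 91.6 z [ 0.344  0.01  -0.939] q [ 0.04  0.18  2.13 -0.01  0.48 -1.55] w 0.716 F 44.6 [-0.1 -0.4 -1.3]
0.6200 0.0475 0.0391 91.5 20 -> [0.032, -0.001, 0.011] [0.001, 0.003, 0.003] rows from here 0.2
in bed frame [0.029  0.0002 0.0048] F bed [-0.5 -0.4 -1.2]
```

Slide toward the stop in small steps, watching the force.

>>> play_rows:
  rows:
    - [[0.01,0,0.008],[0,0,0]]
    - [[0.02,0,0.008],[0,0,0]]
    - [[0.025,0,0.008],[0,0,0]]
    - [[0.028,0,0.008],[0,0,0]]
    - [[0.032,0,0.008],[0,0,0]]
    - [[0.032,0,0.008],[0,0,0]]
    - [[0.032,0,0.008],[0,0,0]]

```text
time: 25.07
tool_pos: [0.6205, 0.0476, 0.0396]
tcp_rot: [-0.04, 2.789, 0.007]
wrist_force: [5.5, -0.2, -0.6]
width: 0.718
grip_force: 44.1
```

```bash
python3 bed.py ".021 .002"
```

```text
t 25.2 tcp [0.6205 0.0476 0.0396] phi 91.6 z [ 0.345  0.01  -0.938] q [ 0.04  0.18  2.15 -0.01  0.46 -1.55] w 0.715 F 44.1 [ 5.5  0.4 -1.4]
0.6200 0.0475 0.0391 91.5 20 -> [0.003, -0.0, 0.001] [0.001, 0.005, 0.003] rows from here 0.0
in bed frame [0.0216 0.0001 0.0023] F bed [ 4.7  0.3 -3.2]
```

>>> play_rows:
  rows:
    - [[0.002,0,0.006],[0,0,0]]
    - [[0.002,0,0.01],[0,0,0]]
    - [[0.002,0,0.014],[0,0,0]]
    - [[0.002,0,0.014],[0,0,0]]
    - [[0.002,0,0.014],[0,0,0]]

```text
time: 25.58
tool_pos: [0.6215, 0.0476, 0.0365]
tcp_rot: [-0.04, 2.788, 0.007]
wrist_force: [4.9, 1.0, 3.8]
width: 0.715
grip_force: 44.1
```

```bash
python3 bed.py ".021 .002"
```

```text
t 25.7 tcp [0.6215 0.0476 0.0364] phi 91.6 z [ 0.346  0.01  -0.938] q [ 0.04  0.19  2.15 -0.01  0.45 -1.55] w 0.715 F 44.1 [ 5.1 -0.1  4.9]
0.6200 0.0475 0.0391 91.5 20 -> [0.002, -0.0, -0.012] [0.001, 0.005, 0.003] rows from here 0.1
in bed frame [ 0.0215  0.0001 -0.001 ] F bed [ 6.5 -0.2  2.9]
```

Both contacts are felt where expected. Release and back off.

>>> play_rows:
  rows:
    - [[0,0,0],[0,0,0]]
    - [[0,0,0],[0,0,0]]
    - [[0,0,0],[0,0,0]]
    - [[0,0,0],[0,0,0]]
    - [[0,0,0],[0,0,0]]
    - [[-0.01,0,-0.1],[0,0,0]]
    - [[-0.01,0,-0.25],[0,0,0]]
    - [[-0.01,0,-0.4],[0,0,0]]
    - [[-0.01,0,-0.6],[0,0,0]]
    - [[-0.01,0,-0.6],[0,0,0]]
    - [[-0.01,0,-0.6],[0,0,0]]
  claw: 1

```text
time: 26.6
tool_pos: [0.5727, 0.0464, 0.1818]
tcp_rot: [-0.04, 2.783, 0.007]
wrist_force: [0.4, -0.1, 0.0]
width: 0.999
grip_force: 0.0
```

```bash
python3 plan.py ".47 .1 .2 65" ".388 .1715 .12 33.5"
```

```text
t 26.6 tcp [0.5727 0.0464 0.1818] phi 91.6 z [ 0.35   0.01  -0.937] q [ 0.04 -0.11  2.14 -0.01  0.75 -1.56] w 0.999 F 0.0 [ 0.4 -0.1  0. ]
.47 .1 .2 65 -> [0.354, 0.226, -0.21] [0.106, 0.447, 0.585] rows from here 4.7
.388 .1715 .12 33.5 -> [0.765, 0.521, -0.022] [0.231, 0.416, 1.277] rows from here 8.6
```

>>> play_rows:
  rows:
    - [[0.35,0.226,-0.21],[0.106,0.447,0.585]]
    - [[0.35,0.226,-0.21],[0.106,0.447,0.585]]
    - [[0.35,0.226,-0.21],[0.106,0.447,0.585]]
    - [[0.35,0.226,-0.21],[0.106,0.447,0.585]]
    - [[0.35,0.226,-0.21],[0.106,0.447,0.585]]
    - [[0.35,0.226,-0.21],[0.106,0.447,0.585]]
    - [[0.35,0.226,-0.21],[0.106,0.447,0.585]]

```text
time: 27.18
tool_pos: [0.4686, 0.0996, 0.194]
tcp_rot: [-0.675, -3.058, 0.006]
wrist_force: [-0.5, 0.2, 0.7]
width: 0.999
grip_force: 0.0
```

```bash
python3 plan.py ".388 .1715 .12 33.5"
```

```text
t 27.2 tcp [0.4686 0.0996 0.194 ] phi 65.1 z [-0.011 -0.001 -1.   ] q [ 0.16 -0.08  2.05  0.    1.18 -0.98] w 0.999 F 0.0 [-0.5  0.2  0.7]
.388 .1715 .12 33.5 -> [0.411, 0.127, 0.299] [-0.01, -0.009, 0.702] rows from here 4.4
```

>>> play_rows:
  rows:
    - [[0.41,0.127,0.1],[-0.01,-0.01,0.7]]
    - [[0.41,0.127,0.1],[-0.01,-0.01,0.7]]
    - [[0.41,0.127,0.1],[-0.01,-0.01,0.7]]
    - [[0.41,0.127,0.1],[-0.01,-0.01,0.7]]
    - [[0.41,0.127,0.3],[-0.01,-0.01,0.7]]
    - [[0.41,0.127,0.3],[-0.01,-0.01,0.7]]
    - [[0.41,0.127,0.3],[-0.01,-0.01,0.7]]
    - [[0.41,0.127,0.3],[-0.01,-0.01,0.7]]
    - [[0.41,0.127,0.3],[-0.01,-0.01,0.7]]

```text
time: 27.93
tool_pos: [0.3896, 0.1718, 0.1226]
tcp_rot: [1.484, 2.765, 0.004]
wrist_force: [0.2, 0.2, 0.8]
width: 1.0
grip_force: 0.0
```

```bash
python3 plan.py ".388 .1715 -.003 33.5"
```

```text
t 27.9 tcp [0.3896 0.1718 0.1226] phi 33.6 z [ 0.004  0.001 -1.   ] q [ 0.36 -0.12  2.23 -0.    1.03 -0.23] w 1.000 F 0.0 [0.2 0.2 0.8]
.388 .1715 -.003 33.5 -> [0.003, -0.008, 0.502] [0.005, 0.002, 0.001] rows from here 3.0
```

>>> play_rows:
  rows:
    - [[0.003,-0.006,0.1],[0,0,0]]
    - [[0.003,-0.006,0.2],[0,0,0]]
    - [[0.003,-0.006,0.3],[0,0,0]]
    - [[0.003,-0.006,0.38],[0,0,0]]
    - [[0.003,-0.006,0.45],[0,0,0]]
    - [[0.003,-0.006,0.5],[0,0,0]]
    - [[0.003,-0.006,0.5],[0,0,0]]
    - [[0.003,-0.006,0.5],[0,0,0]]

```text
time: 28.6
tool_pos: [0.3885, 0.1717, -0.0026]
tcp_rot: [1.485, 2.765, 0.003]
wrist_force: [1.0, -0.7, 0.3]
width: 1.0
grip_force: 0.0
```

>>> play_rows:
  rows:
    - [[0,0,0],[0,0,0]]
    - [[0,0,0],[0,0,0]]
    - [[0,0,0],[0,0,0]]
    - [[0,0,0],[0,0,0]]
    - [[0,0,0],[0,0,0]]
    - [[0,0,0],[0,0,0]]
  claw: 0

```text
time: 29.1
tool_pos: [0.3896, 0.1724, -0.0013]
tcp_rot: [1.484, 2.763, 0.007]
wrist_force: [-0.2, -1.1, 6.1]
width: 0.712
grip_force: 43.6
```

```bash
python3 plan.py ".388 .1715 .18 33.5" ".47 .1 .22 65"
```

```text
t 29.1 tcp [ 0.3896  0.1724 -0.0013] phi 33.5 z [ 0.007  0.002 -1.   ] q [ 0.36  0.08  2.32 -0.    0.74 -0.23] w 0.712 F 43.6 [-0.2 -1.1  6.1]
.388 .1715 .18 33.5 -> [-0.001, -0.002, -0.725] [0.008, 0.003, 0.001] rows from here 4.3
.47 .1 .22 65 -> [-0.421, 0.114, -0.883] [0.007, 0.005, -0.699] rows from here 5.9
```

>>> play_rows:
  rows:
    - [[0,0,-0.2],[0,0,0]]
    - [[0,0,-0.4],[0,0,0]]
    - [[0,0,-0.6],[0,0,0]]
    - [[0,0,-0.75],[0,0,0]]
    - [[-0.42,0.11,-0.88],[0,0,-0.9]]
    - [[-0.42,0.11,-0.88],[0,0,-0.9]]
    - [[-0.42,0.11,-0.88],[0,0,-0.9]]
    - [[-0.42,0.11,-0.88],[0,0,-0.9]]
    - [[-0.42,0.11,-0.88],[0,0,-0.9]]
    - [[-0.42,0.11,-0.88],[0,0,-0.9]]
    - [[-0.42,0.11,-0.88],[0,0,-0.9]]
    - [[-0.42,0.11,-0.88],[0,0,-0.9]]
    - [[-0.42,0.11,-0.88],[0,0,-0.9]]

```text
time: 30.18
tool_pos: [0.4676, 0.0994, 0.2171]
tcp_rot: [0.44, 3.107, 0.001]
wrist_force: [-0.1, 0.1, -0.4]
width: 0.708
grip_force: 44.8
```

```bash
python3 bed.py ".049 .14" ".032 .09" ;python3 - <<'E'
from h import *
a=[C[n]["image"][y:y+120,x:x+120,::-1] for n,x,y in(("side",310,130),("top",265,90))]
cv2.imwrite("pics/b2.png",cv2.resize(np.hstack(a),(800,400),interpolation=cv2.INTER_CUBIC))
E
```

```text
t 30.3 tcp [0.4676 0.0995 0.217 ] phi 73.9 z [ 0.003  0.    -1.   ] q [ 0.16 -0.11  2.03 -0.    1.22 -1.13] w 0.707 F 44.8 [-0.8 -0.8 -0.4]
0.5992 0.0470 0.1783 91.5 20 -> [-0.564, -0.056, 0.156] [-0.067, -0.437, -0.386] rows from here 3.7
0.6003 0.0470 0.1255 91.5 20 -> [-0.567, -0.055, 0.368] [-0.067, -0.437, -0.386] rows from here 4.1
in bed frame [-0.0601  0.0559  0.2209] F bed [-0.9 -0.8 -0.1]
```

View pics/b2.png

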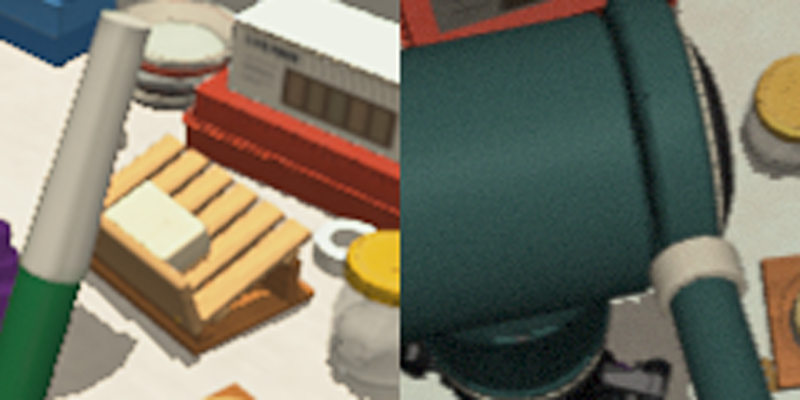

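The first bar lies flat against the stop at (160,225). Now the second goes on top.

>>> play_rows:
  rows:
    - [[-0.55,-0.056,0.1],[-0.067,-0.437,-0.386]]
    - [[-0.55,-0.056,0.1],[-0.067,-0.437,-0.386]]
    - [[-0.55,-0.056,0.1],[-0.067,-0.437,-0.386]]
    - [[-0.55,-0.056,0.1],[-0.067,-0.437,-0.386]]
    - [[-0.55,-0.056,0.1],[-0.067,-0.437,-0.386]]
    - [[-0.57,-0.056,0.36],[-0.067,-0.437,-0.386]]
    - [[-0.57,-0.056,0.36],[-0.067,-0.437,-0.386]]
    - [[-0.57,-0.056,0.36],[-0.067,-0.437,-0.386]]
    - [[-0.57,-0.056,0.36],[-0.067,-0.437,-0.386]]
    - [[-0.57,-0.056,0.36],[-0.067,-0.437,-0.386]]
    - [[-0.57,-0.056,0.36],[-0.067,-0.437,-0.386]]

```text
time: 31.3
tool_pos: [0.603, 0.0471, 0.1303]
tcp_rot: [-0.038, 2.788, 0.007]
wrist_force: [0.2, 0.4, -1.2]
width: 0.71
grip_force: 44.9
```

```bash
python3 bed.py ".028 .031"
```

```text
t 31.4 tcp [0.6028 0.0469 0.1301] phi 91.6 z [ 0.345  0.009 -0.938] q [ 0.04  0.02  2.13 -0.01  0.65 -1.55] w 0.712 F 44.9 [ 0.4  0.  -2.5]
0.6167 0.0474 0.0687 91.5 20 -> [0.033, 0.0, 0.25] [0.001, 0.005, 0.001] rows from here 1.5
in bed frame [ 0.0359 -0.0001  0.0934] F bed [-0.4  0.  -2.5]
```

>>> play_rows:
  rows:
    - [[0.03,0,0.05],[0,0,0]]
    - [[0.03,0,0.1],[0,0,0]]
    - [[0.03,0,0.15],[0,0,0]]
    - [[0.03,0,0.2],[0,0,0]]
    - [[0.03,0,0.235],[0,0,0]]
    - [[0.03,0,0.25],[0,0,0]]
    - [[0.03,0,0.25],[0,0,0]]
    - [[0.03,0,0.25],[0,0,0]]

```text
time: 32.07
tool_pos: [0.6155, 0.047, 0.0656]
tcp_rot: [-0.038, 2.793, 0.006]
wrist_force: [0.4, 0.3, -0.8]
width: 0.707
grip_force: 44.9
```

```bash
python3 bed.py ".021 .029"
```

```text
t 32.2 tcp [0.616  0.047  0.0666] phi 91.6 z [ 0.343  0.009 -0.939] q [ 0.04  0.13  2.14 -0.01  0.52 -1.55] w 0.707 F 44.9 [ 0.4 -0.2 -0.8]
0.6108 0.0473 0.0644 91.5 20 -> [0.023, 0.002, 0.001] [0.0, 0.001, 0.001] rows from here 0.1
in bed frame [ 0.0266 -0.0004  0.0293] F bed [ 0.1 -0.2 -0.9]
```

>>> play_rows:
  rows:
    - [[0.008,0,0.004],[0,0,0]]
    - [[0.014,0,0.006],[0,0,0]]
    - [[0.018,0,0.006],[0,0,0]]
    - [[0.022,0,0.006],[0,0,0]]
    - [[0.022,0,0.006],[0,0,0]]
    - [[0.022,0,0.006],[0,0,0]]

```text
time: 32.67
tool_pos: [0.6135, 0.047, 0.0649]
tcp_rot: [-0.038, 2.786, 0.007]
wrist_force: [6.0, 0.9, -1.2]
width: 0.713
grip_force: 44.8
```

```bash
python3 bed.py ".021 .0247"
```

```text
t 32.8 tcp [0.6135 0.047  0.0648] phi 91.6 z [ 0.347  0.009 -0.938] q [ 0.04  0.13  2.15 -0.01  0.51 -1.55] w 0.707 F 44.8 [ 5.6  0.2 -1.4]
0.6123 0.0473 0.0604 91.5 20 -> [0.011, 0.001, 0.015] [0.0, 0.007, 0.002] rows from here 0.1
in bed frame [ 0.0236 -0.0004  0.0285] F bed [ 4.8  0.  -3.2]
```

>>> play_rows:
  rows:
    - [[0,0,0.006],[0,0,0]]
    - [[0,0,0.011],[0,0,0]]
    - [[0,0,0.016],[0,0,0]]
    - [[0,0,0.016],[0,0,0]]
    - [[0,0,0.016],[0,0,0]]

```text
time: 33.18
tool_pos: [0.6149, 0.047, 0.0611]
tcp_rot: [-0.038, 2.787, 0.007]
wrist_force: [5.9, 0.3, 3.1]
width: 0.712
grip_force: 45.4
```

```bash
python3 bed.py ".021 .0247"
```

```text
t 33.3 tcp [0.6149 0.047  0.0611] phi 91.6 z [ 0.347  0.009 -0.938] q [ 0.04  0.13  2.15 -0.01  0.5  -1.55] w 0.706 F 45.4 [6.5 1.2 3.4]
0.6123 0.0473 0.0604 91.5 20 -> [0.011, 0.001, -0.001] [0.0, 0.007, 0.002] rows from here 0.1
in bed frame [ 0.0237 -0.0003  0.0245] F bed [7.3 1.  1. ]
```

Seated on the first bar and against the stop. Release, retreat, look.

>>> play_rows:
  rows:
    - [[0,0,0],[0,0,0]]
    - [[0,0,0],[0,0,0]]
    - [[0,0,0],[0,0,0]]
    - [[0,0,0],[0,0,0]]
    - [[0,0,0],[0,0,0]]
    - [[-0.01,0,-0.1],[0,0,0]]
    - [[-0.01,0,-0.25],[0,0,0]]
    - [[-0.01,0,-0.4],[0,0,0]]
    - [[-0.01,0,-0.6],[0,0,0]]
    - [[-0.01,0,-0.8],[0,0,0]]
    - [[0.6,0,-0.9],[0,0,0]]
    - [[0.6,0,-0.9],[0,0,0]]
    - [[0.6,0,-0.9],[0,0,0]]
    - [[0.6,0,-0.9],[0,0,0]]
    - [[0.6,0,-0.9],[0,0,0]]
    - [[0.6,0,-0.9],[0,0,0]]
    - [[0.6,0,-0.9],[0,0,0]]
    - [[0.6,0,-0.9],[0,0,0]]
  claw: 1

```text
time: 34.78
tool_pos: [0.3955, 0.041, 0.2198]
tcp_rot: [-0.038, 2.792, 0.007]
wrist_force: [0.2, 0.9, 0.5]
width: 1.001
grip_force: 0.0
```

```bash
python3 - <<'E'
from ov import *
x0,y0=240,110
im=cv2.resize(C["side"]["image"][y0:y0+200,x0:x0+220,::-1],None,fx=3,fy=3,interpolation=cv2.INTER_CUBIC);o=im
for zz in((0,.026),(.026,.052)):
    for l in box(bed,(0,.042),(-.0315,.0315),zz): cv2.polylines(o,[np.int32(((proj("side",l)-[x0,y0])*3+1).round())],len(l)>2,(255,0,0),1,cv2.LINE_AA)
cv2.imwrite("pics/f.png",o)
t=C["top"]["image"][80:380,160:480,::-1];cv2.imwrite("pics/ft.png",cv2.resize(t,(640,600)))
E
```

```text
(no output)
```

View pics/f.png

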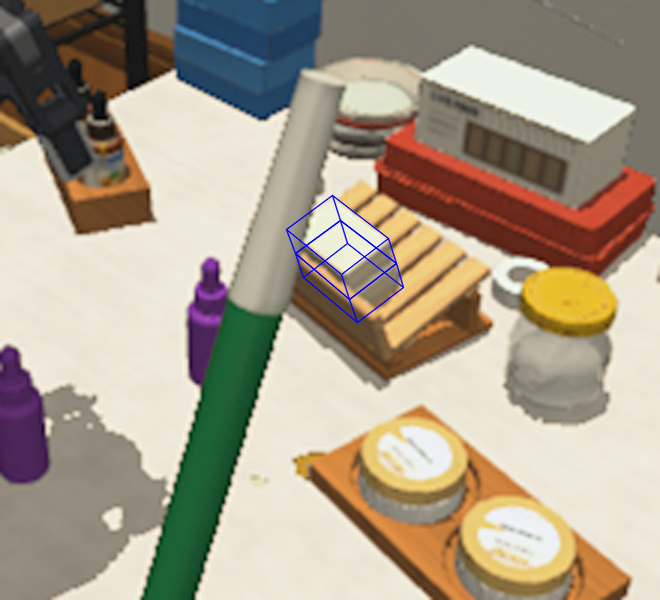

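The stack matches the model outline at (345,250). The pot sits level in its well at (413,455), and the droppers are upright in the block. Handing in.

```bash
python3 -c "
from workcell import bot
print(bot.finish_job())"
```

```text
the job is handed in; nothing more can be done
None
```

The job is handed in at about 35 s of robot time, with no score returned: by the last picture and the contact forces, the soap bars are stacked against the stop, both droppers are down in the block and the pot is in its well, and I kept the arm clear of the squat bottle and the jar.

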